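# Unload the potting mould at the power-electronics bench

### The job

Switch off the mould's supply at its toggle lever, then take the hold-down bar off the mould and hang it by its handle across both hooks of the stand. Then lift every cast module out of the mould and set it flat and upright on the tray, one to each outlined place and square with the outline, filling the row nearest the robot before using the far row. Leave the multimeter and the dish where they are.

Things in the scene. Friction and masses are not known exactly. Their poses are not given: they have to be found in the camera images.
- mould: Open aluminium potting mould, fixed, 181 (x) by 215 (y) by 42 mm high, with six rectangular cavities in two rows of three, centres at x = -42 and 42 mm, y = -66, 0 and 66 mm. Each is 67 by 53 mm and 30 mm deep (floor 12 mm above the bench). Some may be empty. Origin: centre of its underside.
- bar: Hold-down bar, loose, 0.4 kg: flat steel strip 38 (x) by 200 (y) by 10 mm lying along the middle of the mould over the inner edges of the castings, with a dark bail handle: a round grip 10 mm thick along the strip's y, its centre line 72 mm above the strip's underside, on two uprights 110 mm apart. Same either way round. Origin: centre of its underside.
- handle (a point): Middle of the bar handle's level grip, on its centre line; axes as the hold-down bar's (grip along y).
- stand: Hook stand, fixed: two steel hooks 10 mm thick at y = -32 and +32 mm, their axes level 150 mm above the bench, pointing to the stand's -x (to the robot), ends turned up 22 mm at x = -42 mm (level part x = -28 to 70 mm). Upright at x = 70 to 90 mm, top 160 mm high; foot plate 12 mm thick. Origin: on the bench under the seat. Tray and stand flank the mould, either way round.
- seat (a point): Midway between the two hooks, 160 mm above the bench over the stand's origin: where the centre line of a 10 mm handle lies when it hangs across both hooks, along the stand's y; both hooks then pass through the handle. Axes as the stand's.
- tray: Flat grey tray fixed to the bench, 205 (x) by 240 (y) mm, floor 6 mm above the bench, with a rim 12 mm high and six white rectangular outlines (72 by 58 mm inside, x by y) in two rows of three. Origin: centre of its underside; its -x side is the one nearest the robot.
- switch (a joint): Toggle lever of the mould's supply: 0 = on (leaning to the robot), 1.0 = off (leaning fully away); it turns about the supply's y, stays where it is left, and yields to a few newtons.
- switch_tip (a point): Centre of the 26 mm ball on the end of the toggle lever, 60 mm from the lever's pivot, which lies 62 mm above the bench over the supply's origin; the lever leans 0.5 rad to the robot at joint 0.
- supply: Supply box fixed to the bench, 75 (x) by 150 (y) by 40 mm; the lever stands in a small block in the middle of its top and swings away from the robot along the box's +x. Origin: centre of its underside.
- multimeter: Bystander: orange and black multimeter lying flat, 90 by 190 by 40 mm, loose; origin under its centre.
- dish: Bystander: metal dish 120 mm across and 35 mm high, loose; origin under its centre.
- place1 (a point): Centre of the outlined place on the tray floor, tray frame (-45, -70) mm: near row (places 1 to 3 are the row nearest the robot, 4 to 6 the far row).
- place2 (a point): Centre of the outlined place on the tray floor, tray frame (-45, 0) mm: near row (places 1 to 3 are the row nearest the robot, 4 to 6 the far row).
- place3 (a point): Centre of the outlined place on the tray floor, tray frame (-45, 70) mm: near row (places 1 to 3 are the row nearest the robot, 4 to 6 the far row).
- place4 (a point): Centre of the outlined place on the tray floor, tray frame (45, -70) mm: far row (places 1 to 3 are the row nearest the robot, 4 to 6 the far row).
- place5 (a point): Centre of the outlined place on the tray floor, tray frame (45, 0) mm: far row (places 1 to 3 are the row nearest the robot, 4 to 6 the far row).
- place6 (a point): Centre of the outlined place on the tray floor, tray frame (45, 70) mm: far row (places 1 to 3 are the row nearest the robot, 4 to 6 the far row).
- casting1: Cast module, 0.1 to 0.25 kg, may be absent: black body 64 (x) by 50 (y) by 28 mm; on the middle of its top a grey upright terminal strip to grip, 16 mm thick (x), 40 long (y), 30 high (58 mm overall). Same either way round. Origin: centre of its underside. Starts in the mould cavity at (-42, -66) mm, body top 2 mm below the mould's face.
- casting2: Cast module, 0.1 to 0.25 kg, may be absent: black body 64 (x) by 50 (y) by 28 mm; on the middle of its top a grey upright terminal strip to grip, 16 mm thick (x), 40 long (y), 30 high (58 mm overall). Same either way round. Origin: centre of its underside. Starts in the mould cavity at (-42, 0) mm, body top 2 mm below the mould's face.
- casting3: Cast module, 0.1 to 0.25 kg, may be absent: black body 64 (x) by 50 (y) by 28 mm; on the middle of its top a grey upright terminal strip to grip, 16 mm thick (x), 40 long (y), 30 high (58 mm overall). Same either way round. Origin: centre of its underside. Starts in the mould cavity at (-42, 66) mm, body top 2 mm below the mould's face.
- casting4: Cast module, 0.1 to 0.25 kg, may be absent: black body 64 (x) by 50 (y) by 28 mm; on the middle of its top a grey upright terminal strip to grip, 16 mm thick (x), 40 long (y), 30 high (58 mm overall). Same either way round. Origin: centre of its underside. Starts in the mould cavity at (42, -66) mm, body top 2 mm below the mould's face.
- casting5: Cast module, 0.1 to 0.25 kg, may be absent: black body 64 (x) by 50 (y) by 28 mm; on the middle of its top a grey upright terminal strip to grip, 16 mm thick (x), 40 long (y), 30 high (58 mm overall). Same either way round. Origin: centre of its underside. Starts in the mould cavity at (42, 0) mm, body top 2 mm below the mould's face.
- casting6: Cast module, 0.1 to 0.25 kg, may be absent: black body 64 (x) by 50 (y) by 28 mm; on the middle of its top a grey upright terminal strip to grip, 16 mm thick (x), 40 long (y), 30 high (58 mm overall). Same either way round. Origin: centre of its underside. Starts in the mould cavity at (42, 66) mm, body top 2 mm below the mould's face.
Mind the look-alikes: they are no part of the job. What is shaped like the supply but brown or pink is not meant.

How it is judged (in metres and radians):
On the way, in this order (a step that is already met when the one before it is completed fails the run):
1. the supply is switched off (lever fully away from the robot) (value of joint switch above 0.8 rad), for 0.2 s.
2. the hold-down bar hangs by its handle on both hooks, let go (x of handle in the frame of seat between -0.04 and 0.065 m and y of handle in the frame of seat between -0.03 and 0.03 m and z of handle in the frame of seat between -0.006 and 0.01 m and angle between the y axis of bar and the y axis of stand, either way round below 0.35 rad and angle between bar's own z axis and vertical below 0.35 rad and linear speed of bar below 0.05 m/s and contact force between the fingers and bar below 0.1 N), for 0.3 s.
3. every casting lies in its own outlined place on the tray, the near row full (z of casting1 in the frame of tray between 0.002 and 0.01 m and angle between each of casting1, casting2, casting3, casting4, casting5, casting6's own z axis and vertical below 0.1 rad and angle between the x axis of each of casting1, casting2, casting3, casting4, casting5, casting6 and the x axis of tray, either way round below 0.17 rad and linear speed of each of casting1, casting2, casting3, casting4, casting5, casting6 below 0.02 m/s and (horizontal distance between casting1 and place1 below 0.012 m or horizontal distance between casting1 and place2 below 0.012 m or horizontal distance between casting1 and place3 below 0.012 m or horizontal distance between casting1 and place4 below 0.012 m or horizontal distance between casting1 and place5 below 0.012 m or horizontal distance between casting1 and place6 below 0.012 m) and z of casting2 in the frame of tray between 0.002 and 0.01 m and (horizontal distance between casting2 and place1 below 0.012 m or horizontal distance between casting2 and place2 below 0.012 m or horizontal distance between casting2 and place3 below 0.012 m or horizontal distance between casting2 and place4 below 0.012 m or horizontal distance between casting2 and place5 below 0.012 m or horizontal distance between casting2 and place6 below 0.012 m) and z of casting3 in the frame of tray between 0.002 and 0.01 m and (horizontal distance between casting3 and place1 below 0.012 m or horizontal distance between casting3 and place2 below 0.012 m or horizontal distance between casting3 and place3 below 0.012 m or horizontal distance between casting3 and place4 below 0.012 m or horizontal distance between casting3 and place5 below 0.012 m or horizontal distance between casting3 and place6 below 0.012 m) and z of casting4 in the frame of tray between 0.002 and 0.01 m and (horizontal distance between casting4 and place1 below 0.012 m or horizontal distance between casting4 and place2 below 0.012 m or horizontal distance between casting4 and place3 below 0.012 m or horizontal distance between casting4 and place4 below 0.012 m or horizontal distance between casting4 and place5 below 0.012 m or horizontal distance between casting4 and place6 below 0.012 m) and z of casting5 in the frame of tray between 0.002 and 0.01 m and (horizontal distance between casting5 and place1 below 0.012 m or horizontal distance between casting5 and place2 below 0.012 m or horizontal distance between casting5 and place3 below 0.012 m or horizontal distance between casting5 and place4 below 0.012 m or horizontal distance between casting5 and place5 below 0.012 m or horizontal distance between casting5 and place6 below 0.012 m) and z of casting6 in the frame of tray between 0.002 and 0.01 m and (horizontal distance between casting6 and place1 below 0.012 m or horizontal distance between casting6 and place2 below 0.012 m or horizontal distance between casting6 and place3 below 0.012 m or horizontal distance between casting6 and place4 below 0.012 m or horizontal distance between casting6 and place5 below 0.012 m or horizontal distance between casting6 and place6 below 0.012 m) and horizontal distance between any of casting1, casting2, casting3, casting4, casting5, casting6 and place1 below 0.012 m and horizontal distance between any of casting1, casting2, casting3, casting4, casting5, casting6 and place2 below 0.012 m and horizontal distance between any of casting1, casting2, casting3, casting4, casting5, casting6 and place3 below 0.012 m), for 0.3 s.
At the end, for the whole second after the job is handed in: Switch past 0.8 rad; bar hanging still on both hooks, let go, within 30 mm of middle and 0.35 rad of level and square; each casting at rest flat on the tray floor, within 12 mm of an outline's centre and 0.17 rad of square; the three near-row places occupied (all of step 2 and all of step 3 and value of joint switch above 0.8 rad); the robot touches nothing.
It fails at once if the multimeter is shifted more than 40 mm (distance of multimeter from where it was at the start of the episode above 0.04 m).
It fails at once if the dish is shifted more than 40 mm (distance of dish from where it was at the start of the episode above 0.04 m).
Of casting1, casting2, casting3, casting4, casting5, casting6 only 4 to 6 are there at a start; the rules pass over those that are not, and their reading is None.
At some moment in a run one of casting1, casting2, casting3, casting4, casting5, casting6 may be knocked a few centimetres aside while the robot is not near it.
Once in a run the grip may slacken for a moment while it holds something.
It also fails if it takes over 200 s, if anything falls off the work surface, if the arm or the gripper's body presses on something with over 40 N, if the wrist force passes 120 N, or if a joint passes its speed limit or range.

### The arm

A 6-joint arm with a two-finger parallel gripper is mounted at the origin on the work surface. World frame = base frame: x ahead of the robot, y to its left, z up, the work surface at z = 0. Lengths are in m, angles in degrees, forces in N, time in s.
With the tool pointing down it reaches from about 0.375 to 0.75 m from the base axis. Payload 9 kg.
Tool frame: the origin (TCP) lies on the centre line of the jaws, within the pads' length; the fingertips stand ahead of it and the grasp point (between the pads) lies 8 mm behind it (robot.nose_length is the z of the fingertips in the tool frame, in m); z points along the fingers, y is the direction in which the jaws open and shut (so a half turn about z gives the same grasp; the last joint's range is limited). The gripper opens to 85 mm and grips with 20 to 120 N. Pads are 22 mm wide; open, the fingers measure 114 mm over their backs; the gripper's body (76 mm by 85 mm) begins 54 mm behind the grasp point. The pads swing forward as they close: fully open they stand 13 mm farther back than shut.
Start: joints at [51.182, 5.964, 5.575, 89.605, 0, 77.527], TCP at [0.266, 0.538, 0.242] pointing down, gripper open.
Joint ranges: [-171.21, 171.21], [-48.23, 106.86], [-62.78, 66.21], [-105.2, 120.99], [-86.42, 89.51], [-180, 180]. Speed limits (degrees/s): [127.2, 127.2, 147.25, 180, 180, 180].

### API

Orientations are given as a 3x3 rotation matrix whose columns are the frame's x, y, z axes.
In Python, from cell import telemetry, eyes, sign_off, robot gives the robot as it stands.
- The arm moves only by the tool play_rows, never from a script. Its argument "rows" is a list of rows, each an object of numbers: "tx", "ty", "tz": the shift along the tool's x, y, z in m; "twist": the turn about the tool's z in degrees. In form: [{"tx": .., "ty": .., "tz": .., "twist": ..}, ...]. A call has exactly 8 rows; each row shifts and turns the commanded pose from where the row before left it, along the tool's axes as they then stand; what a row does not reach is not made up. A row lasts 1/8 s, in which the tool goes at most 62.5 mm and 10.7 degrees, less where a joint would pass 70% of its speed; a pose out of reach is approached as far as the arm can. A call is refused whole if a number of a shift passes 0.0625 or a number of a turn 10.7, either way. A call with a gripper value outside its range is refused whole. "fingers" is the finger opening in m, from 0 to 0.0854, set as the call begins (left out, the last holds). The fingers move at their own pace and stop on an object; the grip force is fixed at half the most. Time passes only in rows, so rows that do not move let the fingers close, or fill a call up. It gives the time, the measured TCP pose, the force and the opening at its end, in the units of the state.
- telemetry.read_state(): the state, without advancing time (a new reading comes with each control period).
- eyes.get_image(name): name is "scene" or "top" or "wrist"; returns a dict with "img" (400x640x3 uint8, blue, green, red), "range_z" (400x640 float32, m along the optical axis (not along the pixel's ray), 0 where there is no reading), "K" (3x3 intrinsics, pixels), "k1" (the pictures are not rectified: a ray, as slopes to the right and down, at radius r is drawn at 1 + k1 r^2 times it, then the intrinsics apply), "R" (3x3) and "t" (3): a world point X has camera coordinates R X + t. Camera axes: x right, y down, z forward; pixel columns grow to the right and rows downward; lengths in m; the calibration is good to about 2 mm. A picture is of the moment at which its call begins.
- sign_off(): hands the job in, once; it reports no verdict.
The state is a dict: "time_s": time; "q": joint angles; "joint_velocities": joint speeds; "effort": joint torques, N m; "ee_pos": TCP position; "orientation": TCP orientation; "force": force on the tool from outside, world axes, zero at the start; "torque": the same for the moment, N m; "opening": opening from 0.0 (shut) to 1.0 (fully open).
Only numpy, scipy, OpenCV 4.12 (cv2) and the standard library are available. Lean on these libraries where they do the work, as an engineer would, in place of code of your own. Each camera call takes 0.05 s, during which the arm holds its last target.

## Working session

There is one attempt and no reset: what is moved stays moved. The work goes in short steps, Python scripts to look and compute and a tool call to move; the robot and the scene stay as the last step left them, time stands still between calls to the robot, and variables do not carry over. Pictures are saved under pics/ and viewed, and the job is handed in when it is done.

Besides the shell and the picture viewer there is one more tool, called as name(argument=value, ...) on one line, values as JSON. play_rows: Moves the arm, as the interface text tells. Its arguments: {"type":"object","properties":{"rows":{"type":"array"},"fingers":{"type":"number"}},"required":["rows"]}

```bash
ls; mkdir -p pics; python3 - <<'E'
from cell import telemetry, eyes, robot
import cv2
s=telemetry.read_state(); print(s); print({k:getattr(robot,k) for k in dir(robot) if not k.startswith('_')})
for n in("scene","top"):
    d=eyes.get_image(n); cv2.imwrite(f"pics/{n}0.png",d["img"]); print(n,d["K"],d["k1"],d["R"],d["t"])
E
```

```text
pics
{'time_s': 0.0, 'q': array([ 5.11836784e+01,  6.00162969e+00,  5.52837589e+00,  8.96056553e+01,
       -1.03693438e-03,  7.75275517e+01]), 'joint_velocities': array([ 0.01647091,  0.0345679 , -0.13991136, -0.0290049 , -0.02520222,
        0.0026137 ]), 'effort': array([-1.66686106e-03, -5.56929052e+01,  5.03649116e+01,  1.68511667e-02,
       -5.01023078e-04,  1.21308761e-05]), 'ee_pos': array([0.26603711, 0.53743805, 0.2415042 ]), 'orientation': array([[-8.96146780e-01,  4.43756946e-01, -8.49177477e-04],
       [ 4.43757670e-01,  8.96146168e-01, -1.08442022e-03],
       [ 2.79768137e-04, -1.34862871e-03, -9.99999051e-01]]), 'force': array([ 0.20174138,  0.09153084, -0.07125542]), 'torque': array([-0.05269672,  0.01985894, -0.02148091]), 'opening': 0.9978528286392722}
{'MotionError': <class 'cell.MotionError'>, 'nose_length': 0.011}
scene [[369.94211302   0.         319.09798263]
 [  0.         369.94211302 202.70919938]
 [  0.           0.           1.        ]] 0.0236113281814775 [[-0.78738114  0.61634844  0.01206415]
 [ 0.44406901  0.58065196 -0.6823826 ]
 [-0.42759052 -0.53193787 -0.73089565]] [ 0.42178006 -0.1192343   1.3684449 ]
top [[428.83130889   0.         323.19530628]
 [  0.         428.83130889 196.88468491]
 [  0.           0.           1.        ]] 0.016939354055166268 [[ 0.04675296 -0.99890343 -0.00247085]
 [-0.97697352 -0.04521077 -0.20851551]
 [ 0.20817515  0.01216267 -0.97801594]] [-0.06601007  0.50820462  1.19649352]
```

View pics/scene0.png

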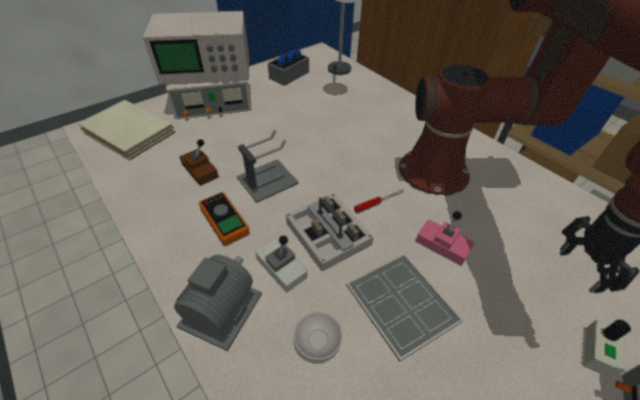

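View pics/top0.png

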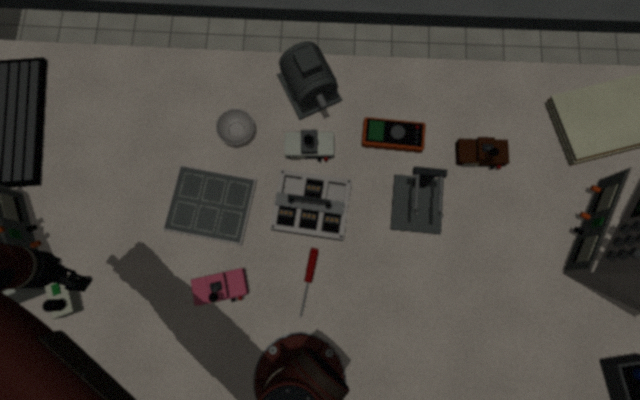

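The top view shows the tray at about (210,204), the mould and bar at (312,205), the stand at (418,200) and the white supply at (310,145). There are look-alikes at (220,287) in pink and (482,152) in brown. The dish is at (236,127) and the multimeter at (393,134). I'll zoom in next.

```bash
cat > h.py <<'E'
import numpy as np, cv2
from cell import telemetry, eyes, robot
def cam(n,save=None):
    d=eyes.get_image(n)
    if save: cv2.imwrite(f"pics/{save}.png",d["img"])
    return d
def ray(d,px):
    px=np.atleast_2d(np.asarray(px,float)); K=d["K"]
    m=(px-[K[0,2],K[1,2]])/[K[0,0],K[1,1]]; s=m.copy()
    for _ in range(20): s=m/(1+d["k1"]*(s**2).sum(1,keepdims=True))
    v=np.c_[s,np.ones(len(s))]
    return -d["R"].T@d["t"], v@d["R"], v   # origin, dirs (per unit z)
def plane(d,px,z):
    o,v,_=ray(d,px); k=(z-o[2])/v[:,2]; return o+k[:,None]*v
def cloud(d):
    H,W=d["range_z"].shape; u,v=np.meshgrid(np.arange(W),np.arange(H))
    o,dr,_=ray(d,np.c_[u.ravel(),v.ravel()]); P=o+d["range_z"].reshape(-1,1)*dr
    P[d["range_z"].ravel()<=0]=np.nan
    return P.reshape(H,W,3)
def proj(d,X):
    c=np.atleast_2d(X)@d["R"].T+d["t"]; s=c[:,:2]/c[:,2:]; s=s*(1+d["k1"]*(s**2).sum(1,keepdims=True))
    return s*[d["K"][0,0],d["K"][1,1]]+[d["K"][0,2],d["K"][1,2]]
def crop(d,x0,y0,x1,y1,k,name):
    c=cv2.resize(d["img"][y0:y1,x0:x1],None,fx=k,fy=k,interpolation=cv2.INTER_CUBIC); cv2.imwrite(f"pics/{name}.png",c)
def st():
    s=telemetry.read_state(); print("t",round(s["time_s"],2),"p",s["ee_pos"].round(4),"F",s["force"].round(1),"op",round(s["opening"],3)); print(s["orientation"].round(3).tolist()); return s
E
python3 - <<'E'
from h import *
d=cam("top"); crop(d,160,120,450,245,2.75,"t1")
P=cloud(d)
for n,(u,v) in dict(bench=(200,300),tray=(210,170),mould=(290,185),supply=(295,145),stand=(400,215),hook=(415,205),bail=(312,202)).items(): print(n,P[v,u].round(3))
d=cam("scene"); crop(d,150,120,480,360,2.4,"s1")
E
```

```text
bench [0.203 0.289 0.038]
tray [0.588 0.308 0.01 ]
mould [0.552 0.061 0.011]
supply [0.67  0.051 0.039]
stand [ 0.475 -0.274  0.009]
hook [ 0.479 -0.289  0.154]
bail [ 0.495 -0.01   0.05 ]
```

View pics/t1.png

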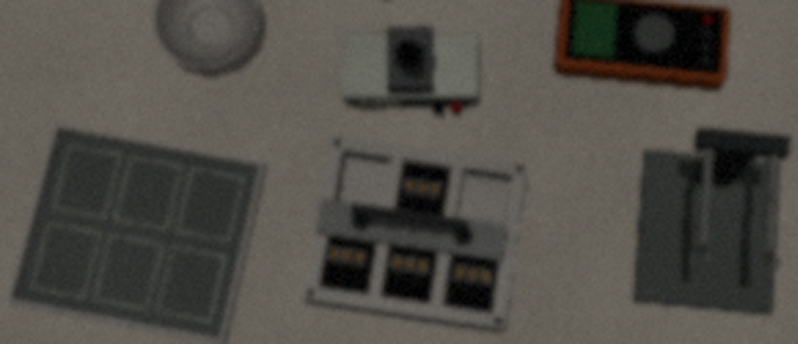

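View pics/s1.png

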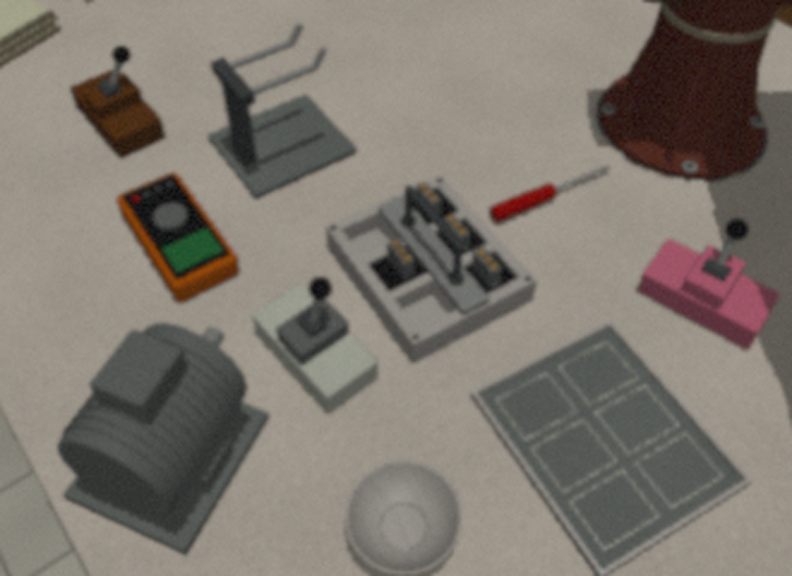

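Four castings are there: three in the near row and one in the far-row middle. The tray is on the robot's left and the stand on its right. Next I measure poses.

```bash
cat > m.py <<'E'
from h import *
d=cam("top"); im=cv2.GaussianBlur(d["img"],(3,3),0).astype(int); hsv=cv2.cvtColor(im.astype(np.uint8),cv2.COLOR_BGR2HSV)
for n,(u,v) in dict(bench=(265,230),tray=(210,175),traycell=(225,190),mould=(310,233),sup=(295,145),stand=(400,215)).items(): print(n,im[v,u],hsv[v,u])
E
python3 m.py
python3 - <<'E'
from h import *
d=cam("top")
def q(l):return [(160+x/2.75,120+y/2.75) for x,y in l]
# crop corners: order
def fit(name,l,z):
    p=plane(d,q(l),z)[:,:2]; r=cv2.minAreaRect(p.astype(np.float32)); print(name,p.round(3).tolist(),p.mean(0).round(4),[np.round(x,4) for x in r])
fit("tray",[(58,129),(266,164),(226,342),(13,299)],.012)
fit("mould",[(335,141),(524,168),(503,328),(308,299)],.042)
fit("supply",[(345,30),(479,34),(479,101),(345,105)],.04)
fit("stand",[(644,150),(790,155),(773,312),(634,300)],.012)
E
```

```text
bench [ 91  99 104] [ 18  32 104]
tray [50 52 50] [60 10 52]
traycell [53 56 55] [40 14 56]
mould [88 94 96] [23 21 96]
sup [ 96 104 104] [ 30  20 104]
stand [47 49 47] [60 10 49]
tray [[0.593, 0.396], [0.564, 0.163], [0.366, 0.19], [0.402, 0.423]] [0.481  0.2928] [array([0.4808, 0.2929]), array([0.2357, 0.1998]), np.float64(82.1825)]
mould [[0.585, 0.085], [0.565, -0.121], [0.391, -0.105], [0.412, 0.102]] [ 0.4883 -0.0099] [array([ 0.4883, -0.01  ]), array([0.2079, 0.1744]), np.float64(84.2543)]
supply [[0.714, 0.082], [0.716, -0.066], [0.638, -0.069], [0.627, 0.077]] [0.6737 0.0059] [array([0.6751, 0.0055]), array([0.0866, 0.1483]), np.float64(3.711)]
stand [[0.599, -0.254], [0.601, -0.415], [0.425, -0.395], [0.431, -0.246]] [ 0.5141 -0.3276] [array([ 0.516 , -0.3306]), array([0.1606, 0.1779]), np.float64(87.029)]
```

```bash
python3 - <<'E'
from h import *
def tri(a,pa,b,pb):
    o1,v1,_=ray(a,pa);o2,v2,_=ray(b,pb);v1=v1[0];v2=v2[0]
    A=np.c_[v1,-v2];k=np.linalg.lstsq(A,o2-o1,rcond=None)[0];p,q=o1+k[0]*v1,o2+k[1]*v2
    return (p+q)/2,np.linalg.norm(p-q)
t=cam("top");s=cam("scene")
c=[]
for d,(x0,y0,x1,y1) in((t,(300,125,322,155)),(s,(268,228,300,250))):
    g=cv2.cvtColor(d["img"],cv2.COLOR_BGR2GRAY)[y0:y1,x0:x1]; m=(g<33).astype(np.uint8)
    n,l,stt,ce=cv2.connectedComponentsWithStats(m); i=1+stt[1:,4].argmax(); c.append(ce[i]+[x0,y0]); print(stt[i],c[-1])
print(tri(t,c[0],s,c[1]))
crop(t,280,115,345,170,8,"t2"); crop(s,240,215,330,300,7,"s2")
E
```

```text
[  3   9  12  15 126] [308.79365079 140.67460317]
[12  9  7  7 34] [282.97058824 239.85294118]
(array([0.66206653, 0.00418714, 0.11162296]), np.float64(0.004452266680694818))
```

View pics/t2.png

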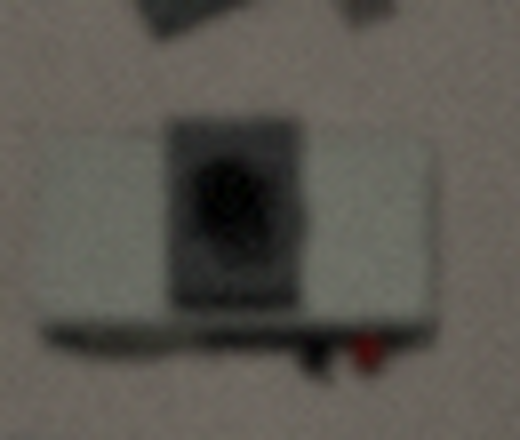

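View pics/s2.png

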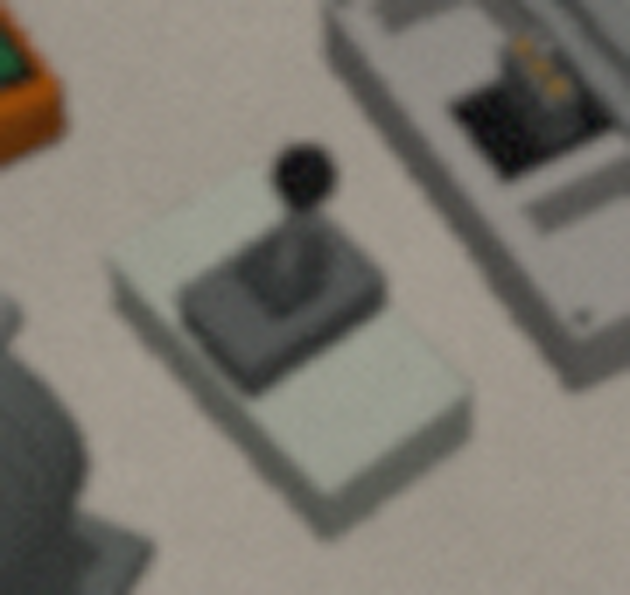

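```bash
cat >> h.py <<'E'
def go(x,y,z,xang=None):
    """print total move in tool axes at the (twisted) orientation; xang = wanted world angle of tool x"""
    s=telemetry.read_state(); R=s["orientation"]; a=np.degrees(np.arctan2(R[1,0],R[0,0]))
    tw=0 if xang is None else -((xang-a+180)%360-180)
    b=np.radians(a-tw); X=np.array([np.cos(b),np.sin(b),0]); Y=np.array([np.sin(b),-np.cos(b),0])
    D=np.array([x,y,z])-s["ee_pos"]
    print("t%.1f a%.1f J6 %.0f twist %.1f -> tx %.4f ty %.4f tz %.4f"%(s["time_s"],a,s["q"][5],tw,D@X,D@Y,-D[2]))
E
python3 - <<'E'
from h import *
t=cam("top")
p=plane(t,[(280+x/8,115+y/8) for x,y in [(45,135),(432,135),(432,320),(45,318)]],.04); print(p.round(3),p.mean(0))
b=plane(t,[(308.5,139.6)],.115);print(b)
go(.60,.004,.10,180)
E
```

```text
[[ 0.71   0.082  0.04 ]
 [ 0.717 -0.066  0.04 ]
 [ 0.644 -0.069  0.04 ]
 [ 0.638  0.077  0.04 ]] [0.67735179 0.00608212 0.04      ]
[[0.66236631 0.00654253 0.115     ]]
t0.5 a153.7 J6 78 twist -26.3 -> tx -0.3337 ty -0.5337 tz 0.1423
```

play_rows(rows=[{"twist":-8.8},{"twist":-8.8},{"twist":-8.7},{"tx":-0.03,"ty":-0.045},{"tx":-0.03,"ty":-0.045},{"tx":-0.03,"ty":-0.045},{"tx":-0.03,"ty":-0.045},{"tx":-0.03,"ty":-0.045}], fingers=0)

```text
validation failed for argument at $.ro...
```

play_rows(rows=[{"tx":-0.03,"ty":-0.045},{"tx":-0.03,"ty":-0.045},{"tx":-0.03,"ty":-0.045},{"tx":-0.03,"ty":-0.045},{"tx":-0.03,"ty":-0.045},{"ty":-0.045},{"ty":-0.03},{"ty":0}])

```text
validation failed for argument at $.ro...
```

```bash
python3 - <<'E'
from h import *
st(); go(.605,.006,.10,180)
d=cam("wrist","w1")
E
```

```text
t 0.45 p [0.2663 0.5377 0.2423] F [-0.4  0.  -0.2] op 0.999
[[-0.896, 0.444, 0.0], [0.444, 0.896, 0.0], [-0.0, 0.0, -1.0]]
t0.5 a153.7 J6 78 twist -26.3 -> tx -0.3387 ty -0.5317 tz 0.1423
```

View pics/w1.png

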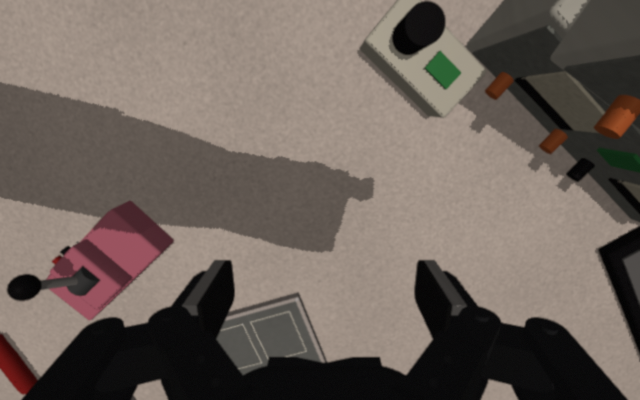

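All four numbers are required in each row.

play_rows(rows=[{"tx":0,"ty":0,"tz":0,"twist":-8.8},{"tx":0,"ty":0,"tz":0,"twist":-8.8},{"tx":0,"ty":0,"tz":0,"twist":-8.7},{"tx":-0.03,"ty":-0.045,"tz":0,"twist":0},{"tx":-0.03,"ty":-0.045,"tz":0,"twist":0},{"tx":-0.03,"ty":-0.045,"tz":0,"twist":0},{"tx":-0.03,"ty":-0.045,"tz":0,"twist":0},{"tx":-0.03,"ty":-0.045,"tz":0,"twist":0}], fingers=0)

```text
time_s: 1.5
ee_pos: [0.4169, 0.3111, 0.2425]
orientation: [[-1.0, 0.001, 0.001], [0.001, 1.0, 0.0], [-0.001, 0.0, -1.0]]
force: [-0.3, 0.1, 0.1]
opening: 0.004
```

play_rows(rows=[{"tx":-0.03,"ty":-0.045,"tz":0,"twist":0},{"tx":-0.03,"ty":-0.045,"tz":0,"twist":0},{"tx":-0.03,"ty":-0.045,"tz":0,"twist":0},{"tx":-0.03,"ty":-0.045,"tz":0,"twist":0},{"tx":-0.03,"ty":-0.045,"tz":0,"twist":0},{"tx":-0.03,"ty":-0.045,"tz":0,"twist":0},{"tx":-0.0,"ty":-0.037,"tz":0,"twist":0},{"tx":0,"ty":0,"tz":0,"twist":0}])

```text
time_s: 2.5
ee_pos: [0.596, 0.003, 0.2419]
orientation: [[-1.0, 0.004, -0.001], [0.004, 1.0, -0.0], [0.001, -0.0, -1.0]]
force: [0.4, -0.0, 0.7]
opening: 0.001
```

```bash
python3 - <<'E'
from h import *
st(); go(.605,.006,.10,180)
d=cam("wrist","w2")
E
```

```text
t 2.5 p [0.596  0.003  0.2419] F [ 0.4 -0.   0.7] op 0.001
[[-1.0, 0.004, -0.001], [0.004, 1.0, -0.0], [0.001, -0.0, -1.0]]
t2.5 a179.8 J6 -12 twist -0.2 -> tx -0.0090 ty 0.0030 tz 0.1419
```

View pics/w2.png

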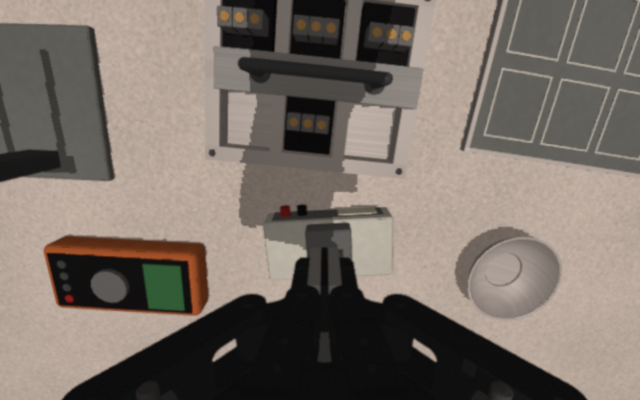

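Wrist view: the mould is centred near (312,90), the bar grip spans (240,68) to (390,78), and the supply is at (328,240) with the ball hidden behind the fingers. Now I descend and push.

play_rows(rows=[{"tx":0,"ty":0.003,"tz":0.035,"twist":0},{"tx":0,"ty":0,"tz":0.035,"twist":0},{"tx":0,"ty":0,"tz":0.035,"twist":0},{"tx":0,"ty":0,"tz":0.035,"twist":0},{"tx":-0.01,"ty":0,"tz":0,"twist":0},{"tx":-0.01,"ty":0,"tz":0,"twist":0},{"tx":-0.01,"ty":0,"tz":0,"twist":0},{"tx":0,"ty":0,"tz":0,"twist":0}])

```text
time_s: 3.55
ee_pos: [0.6273, 0.0083, 0.1035]
orientation: [[-1.0, 0.001, 0.002], [0.001, 1.0, -0.0], [-0.002, -0.0, -1.0]]
force: [0.2, -0.6, -0.6]
opening: -0.0
```

play_rows(rows=[{"tx":-0.007,"ty":0,"tz":0,"twist":0},{"tx":-0.007,"ty":0,"tz":0,"twist":0},{"tx":-0.006,"ty":0,"tz":0,"twist":0},{"tx":-0.006,"ty":0,"tz":0,"twist":0},{"tx":-0.006,"ty":0,"tz":0,"twist":0},{"tx":-0.006,"ty":0,"tz":0,"twist":0},{"tx":-0.006,"ty":0,"tz":0,"twist":0},{"tx":0,"ty":0,"tz":0,"twist":0}])

```text
time_s: 4.55
ee_pos: [0.6703, 0.0084, 0.1022]
orientation: [[-1.0, 0.001, 0.0], [0.001, 1.0, 0.0], [-0.0, 0.0, -1.0]]
force: [0.2, -0.4, 0.2]
opening: 0.001
```

```bash
python3 - <<'E'
from h import *
st()
s=cam("scene"); crop(s,240,195,340,280,7,"s3")
E
```

```text
t 4.55 p [0.6703 0.0084 0.1022] F [ 0.2 -0.4  0.2] op 0.001
[[-1.0, 0.001, 0.0], [0.001, 1.0, 0.0], [-0.0, 0.0, -1.0]]
```

View pics/s3.png

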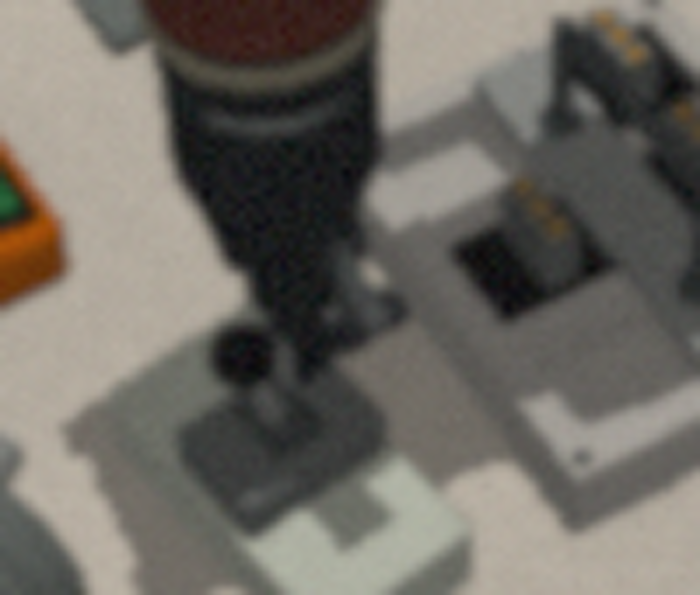

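The ball, now at crop (243,352), leans away from the robot. I'll push a bit further to reach the stop.

play_rows(rows=[{"tx":-0.003,"ty":0,"tz":0,"twist":0},{"tx":-0.003,"ty":0,"tz":0,"twist":0},{"tx":-0.003,"ty":0,"tz":0,"twist":0},{"tx":0,"ty":0,"tz":0,"twist":0},{"tx":0,"ty":0,"tz":0,"twist":0},{"tx":0,"ty":0,"tz":0,"twist":0},{"tx":0,"ty":0,"tz":0,"twist":0},{"tx":0,"ty":0,"tz":0,"twist":0}])

```text
time_s: 5.6
ee_pos: [0.6789, 0.0084, 0.1024]
orientation: [[-1.0, 0.001, 0.0], [0.001, 1.0, 0.0], [-0.0, 0.0, -1.0]]
force: [-0.9, 0.7, 0.4]
opening: 0.004
```

```bash
python3 - <<'E'
from h import *
st()
s=cam("scene")
o,v,_=ray(s,[(240+243/7,195+352/7)])
for z in (.115,.118,.122): print(plane(s,[(240+243/7,195+352/7)],z))
x0,y0,x1,y1=262,232,290,252
g=cv2.cvtColor(s["img"],cv2.COLOR_BGR2GRAY)[y0:y1,x0:x1]; m=(g<30).astype(np.uint8)
crop(s,240,195,340,280,7,"s4")
E
```

```text
t 5.6 p [0.6789 0.0084 0.1024] F [-0.9  0.7  0.4] op 0.004
[[-1.0, 0.001, 0.0], [0.001, 1.0, 0.0], [-0.0, 0.0, -1.0]]
[[0.69227786 0.00618142 0.115     ]]
[[0.69332166 0.00817588 0.118     ]]
[[0.69471338 0.01083516 0.122     ]]
```

View pics/s4.png

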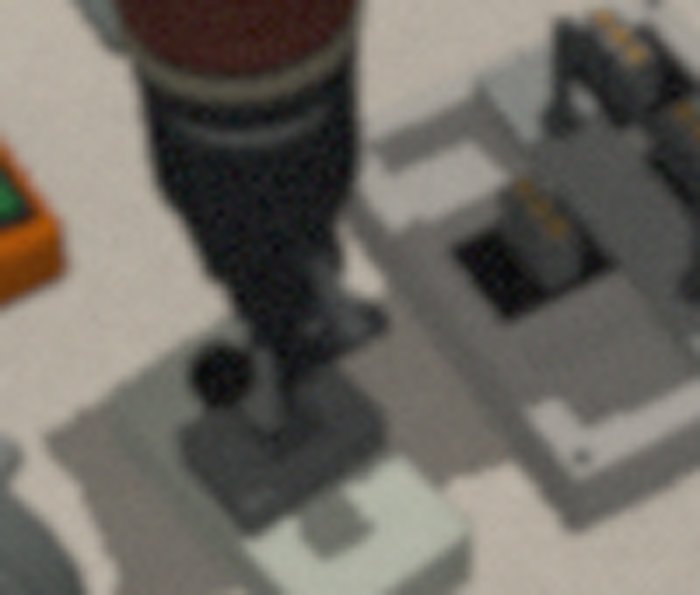

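play_rows(rows=[{"tx":-0.003,"ty":0,"tz":0,"twist":0},{"tx":-0.003,"ty":0,"tz":0,"twist":0},{"tx":-0.003,"ty":0,"tz":0,"twist":0},{"tx":0,"ty":0,"tz":0,"twist":0},{"tx":0,"ty":0,"tz":0,"twist":0},{"tx":0,"ty":0,"tz":0,"twist":0},{"tx":0,"ty":0,"tz":0,"twist":0},{"tx":0,"ty":0,"tz":0,"twist":0}])

```text
time_s: 6.65
ee_pos: [0.6838, 0.0086, 0.1016]
orientation: [[-1.0, 0.001, -0.009], [0.001, 1.0, -0.0], [0.009, -0.0, -1.0]]
force: [-23.8, -0.7, 10.1]
opening: 0.0
```

```bash
python3 - <<'E'
from h import *
st()
s=cam("scene");crop(s,240,195,340,280,7,"s5")
E
```

```text
t 6.65 p [0.6838 0.0086 0.1016] F [-23.8  -0.7  10.1] op 0.0
[[-1.0, 0.001, -0.009], [0.001, 1.0, -0.0], [0.009, -0.0, -1.0]]
```

View pics/s5.png

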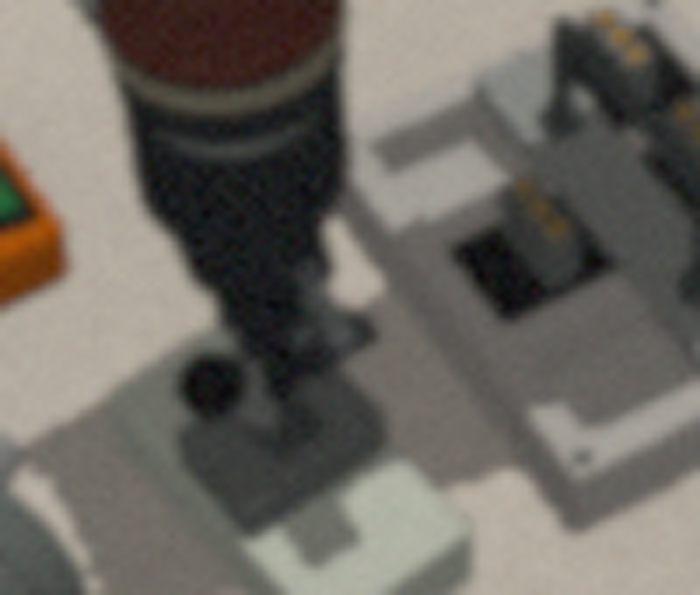

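24 N at the stop. I'll back off, rise, and turn to the grasp yaw.

play_rows(rows=[{"tx":0.02,"ty":0,"tz":0,"twist":0},{"tx":0.03,"ty":0,"tz":0,"twist":0},{"tx":0.02,"ty":0,"tz":-0.03,"twist":0},{"tx":0.02,"ty":0,"tz":-0.05,"twist":0},{"tx":0.03,"ty":0,"tz":-0.05,"twist":0},{"tx":0.04,"ty":0,"tz":-0.05,"twist":0},{"tx":0.03,"ty":0,"tz":-0.03,"twist":0},{"tx":0,"ty":0,"tz":0,"twist":0}], fingers=0.05)

```text
time_s: 7.7
ee_pos: [0.4991, 0.0084, 0.3149]
orientation: [[-1.0, 0.001, 0.006], [0.001, 1.0, -0.001], [-0.006, -0.001, -1.0]]
force: [0.4, -0.9, 0.2]
opening: 0.584
```

```bash
python3 - <<'E'
from h import *
st()
s=cam("scene");crop(s,240,195,340,280,7,"s6")
d=cam("wrist","w3")
E
```

```text
t 7.7 p [0.4991 0.0084 0.3149] F [ 0.4 -0.9  0.2] op 0.584
[[-1.0, 0.001, 0.006], [0.001, 1.0, -0.001], [-0.006, -0.001, -1.0]]
```

View pics/s6.png

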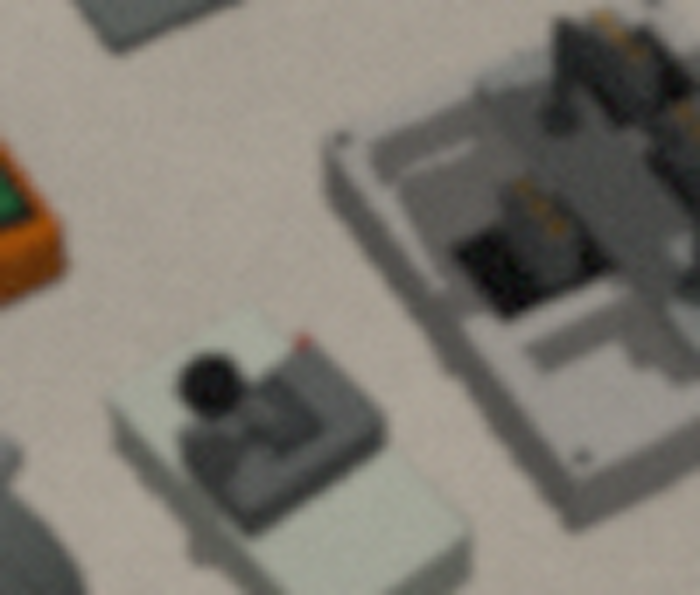

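View pics/w3.png

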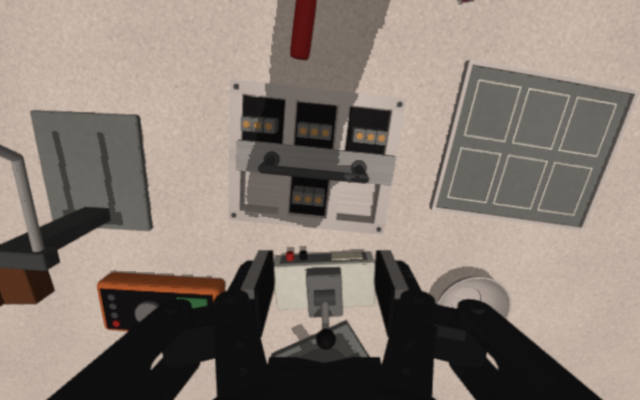

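The lever is fully over (ball at wrist pixel (326,338)). This view shows the whole mould, the tray and the stand plate, so I'll measure from it.

```bash
python3 - <<'E'
from h import *
d=cam("wrist"); np.save("w3.npy",d,allow_pickle=True)
crop(d,225,75,415,235,4.2,"w3m"); crop(d,425,55,640,235,3.7,"w3t"); crop(d,0,95,160,245,4,"w3s")
E
```

```text
(no output)
```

View pics/w3m.png

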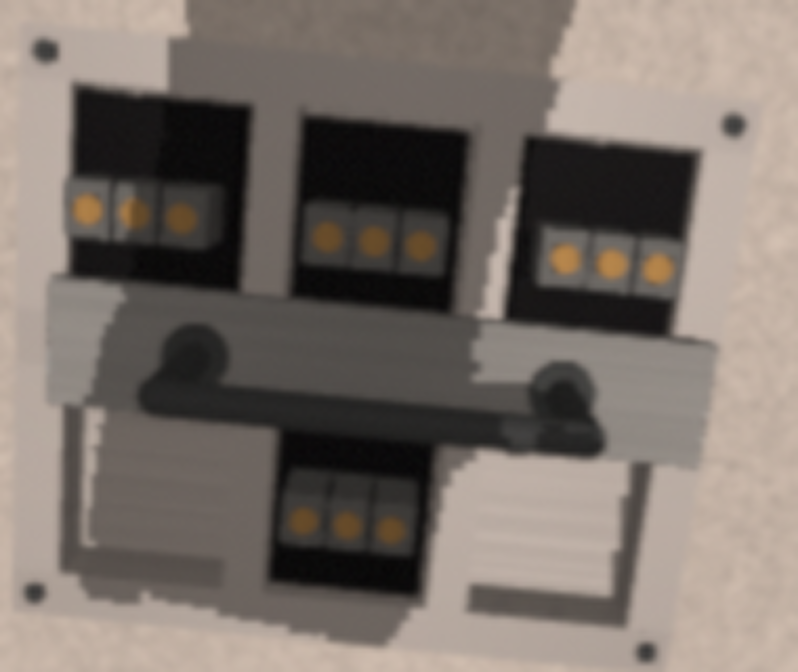

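View pics/w3t.png

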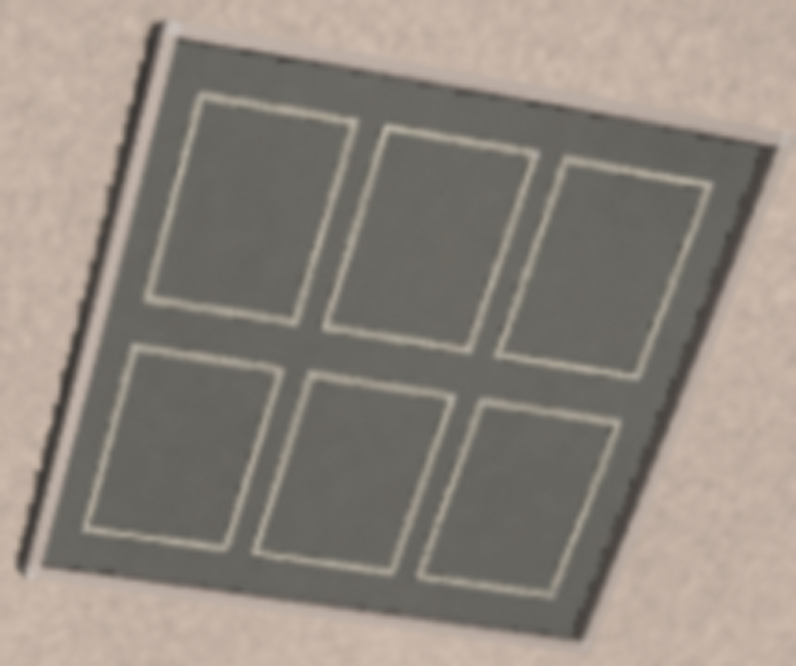

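View pics/w3s.png

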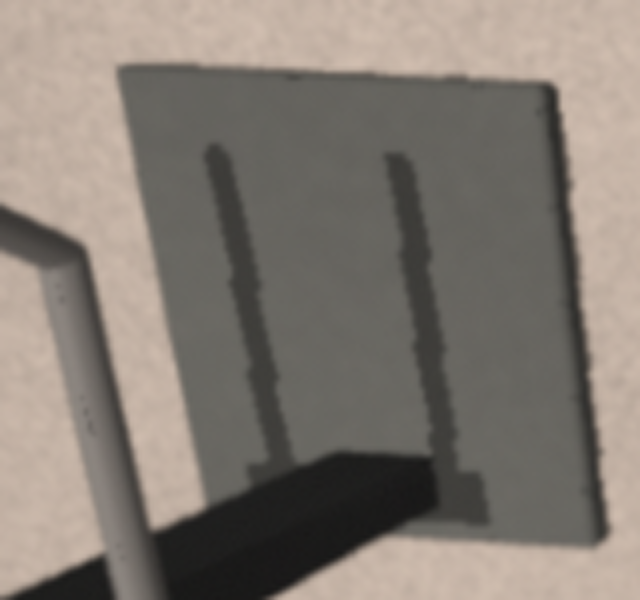

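```bash
python3 - <<'E'
from h import *
d=np.load("w3.npy",allow_pickle=True).item()
def W(l,x0,y0,k,z): return plane(d,[(x0+x/k,y0+y/k) for x,y in l],z)[:,:2]
def ang(v): return np.degrees(np.arctan2(v[1],v[0]))
m=W([(45,50),(733,125),(646,652),(34,592)],225,75,4.2,.042); print("mould",m.round(4).tolist(),m.mean(0).round(4),"xang",ang(m[3]-m[0]),ang(m[2]-m[1]),"yang",ang(m[0]-m[1])-180+270,np.linalg.norm(m-np.roll(m,1,0),axis=1))
h=W([(158,397),(590,438)],225,75,4.2,.114); print("handle",h.round(4).tolist(),h.mean(0),np.linalg.norm(h[0]-h[1]),ang(h[1]-h[0])+90)
b=W([(50,277),(716,343),(697,468),(46,405)],225,75,4.2,.052); print("bar",b.round(4).tolist(),b.mean(0),ang(b[3]-b[0]),ang(b[1]-b[0])+90)
t=[[(202,94),(356,122),(297,324),(148,300)],[(388,127),(538,153),(471,352),(326,328)],[(566,157),(711,183),(637,379),(498,355)],[(133,346),(281,370),(229,549),(87,529)],[(308,373),(454,397),(395,574),(255,552)],[(482,400),(619,422),(551,597),(420,578)]]
C=[]
for q in t:
    w=W(q,425,55,3.7,.006); C.append(w.mean(0)); print("place",w.mean(0).round(4),"xang",ang(w[3]-w[0]).round(1),ang(w[2]-w[1]).round(1))
C=np.array(C); print("tray",C.mean(0),"xang",ang(C[3:].mean(0)-C[:3].mean(0)),np.linalg.norm(C[3:].mean(0)-C[:3].mean(0)),"y",ang(C[2]-C[0]),ang(C[5]-C[3]),np.linalg.norm(C[2]-C[0]))
s=W([(120,66),(550,84)],0,95,4,.012); e=W([(604,545)],0,95,4,.006);print("stand",s,e,ang(s[1]-s[0]))
# hook tip region
print("hooktopcorner",W([(75,250)],0,95,4,.15))
P=cloud(d); print(P[95+75:95+110:10,8:30:6].round(3).tolist())
# top-view stand
tp=cam("top"); crop(tp,385,160,455,240,8,"t3")
E
```

```text
mould [[0.4035, -0.0977], [0.4244, 0.1007], [0.5894, 0.0837], [0.5683, -0.115]] [ 0.4964 -0.0071] xang -5.981541015398094 -5.862933928047555 yang -5.991424620653902 [0.16570662 0.19947922 0.16588098 0.19982272]
handle [[0.4901, -0.0567], [0.5008, 0.0528]] [ 0.49544111 -0.00198458] 0.11001395584670112 174.41137559411425
bar [[0.4668, -0.0987], [0.4864, 0.0976], [0.5247, 0.0943], [0.5049, -0.103]] [ 0.49568961 -0.00245388] -6.500547617649368 174.30211387233828
place [0.4334 0.2362] xang -8.1 -7.7
place [0.4434 0.3057] xang -8.3 -7.9
place [0.4529 0.3745] xang -7.9 -8.0
place [0.5223 0.2233] xang -7.2 -7.2
place [0.5323 0.2925] xang -7.2 -7.2
place [0.5424 0.3617] xang -7.6 -7.9
tray [0.48777123 0.29896771] xang -8.259097835525289 0.09005104866971966 y 81.96886063119624 81.71301467470587 0.1396483699207629
stand [[ 0.42935988 -0.38916557]
 [ 0.43736521 -0.24074445]] [[ 0.60594358 -0.25344997]] 86.91265138990993
hooktopcorner [[ 0.46997425 -0.28463618]]
[[[0.512, -0.459, -0.002], [0.482, -0.291, 0.152], [0.482, -0.286, 0.151], [0.512, -0.43, -0.001]], [[0.527, -0.464, -0.001], [0.492, -0.294, 0.152], [0.491, -0.287, 0.153], [0.493, -0.287, 0.146]], [[0.543, -0.469, -0.001], [0.543, -0.46, -0.002], [0.502, -0.29, 0.152], [0.503, -0.288, 0.149]], [[0.559, -0.474, -0.002], [0.559, -0.464, -0.002], [0.512, -0.294, 0.152], [0.512, -0.289, 0.151]]]
```

View pics/t3.png

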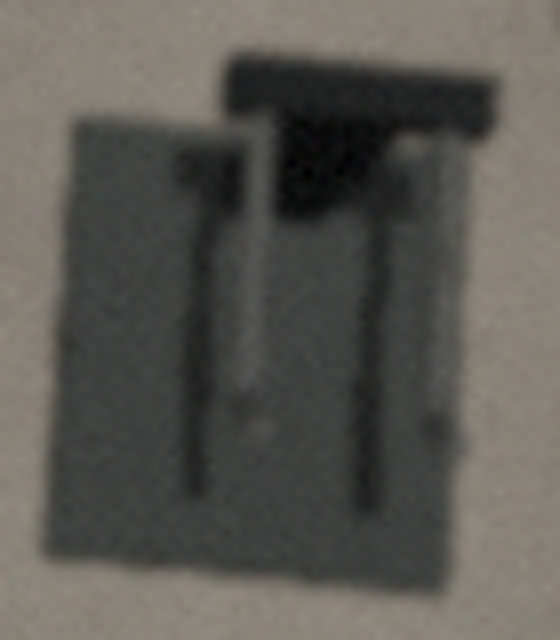

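```bash
python3 - <<'E'
from h import *
tp=cam("top")
q=lambda x,y:(385+x/8,160+y/8)
A=plane(tp,[q(264,125),q(245,385),q(458,145),q(441,410)],.152)[:,:2]; print(A.round(4).tolist())
T=plane(tp,[q(258,425),q(450,445)],.172)[:,:2]; print("tips",T.round(4).tolist())
U=plane(tp,[q(235,55),q(497,78),q(490,135),q(228,110)],.16)[:,:2]; print("upright",U.round(4).tolist(),U.mean(0))
P=cloud(tp)
for y0 in range(170,222,4):
    r=P[y0,405:450]; k=(r[:,2]>.13)&(r[:,2]<.2); print(y0,r[k].round(3)[:, :].tolist()[:14])
E
```

```text
[[0.5603, -0.2969], [0.4706, -0.2907], [0.5563, -0.3622], [0.4651, -0.3556]]
tips [[0.4536, -0.2908], [0.4499, -0.3531]]
upright [[0.5821, -0.2855], [0.5781, -0.3733], [0.5581, -0.3707], [0.5628, -0.2832]] [ 0.57026743 -0.32816602]
170 [[0.575, -0.283, 0.155], [0.574, -0.285, 0.157], [0.573, -0.287, 0.162], [0.573, -0.29, 0.161], [0.575, -0.293, 0.156], [0.574, -0.295, 0.16], [0.575, -0.298, 0.157], [0.574, -0.301, 0.16], [0.575, -0.304, 0.157], [0.574, -0.306, 0.159], [0.575, -0.309, 0.159], [0.575, -0.311, 0.16], [0.574, -0.314, 0.161], [0.575, -0.317, 0.158]]
174 [[0.566, -0.285, 0.146], [0.568, -0.289, 0.14], [0.567, -0.291, 0.143], [0.565, -0.292, 0.152], [0.564, -0.294, 0.155], [0.564, -0.297, 0.154], [0.565, -0.299, 0.153], [0.565, -0.303, 0.151], [0.566, -0.305, 0.151], [0.565, -0.307, 0.153], [0.565, -0.31, 0.153], [0.566, -0.313, 0.152], [0.565, -0.315, 0.155], [0.565, -0.318, 0.155]]
178 [[0.554, -0.292, 0.151], [0.554, -0.294, 0.152], [0.553, -0.296, 0.155], [0.555, -0.301, 0.147], [0.556, -0.356, 0.152], [0.556, -0.358, 0.155], [0.557, -0.361, 0.152]]
182 [[0.542, -0.292
[... 943 characters left out ...]
.291, 0.153], [0.487, -0.294, 0.155], [0.49, -0.35, 0.151], [0.49, -0.352, 0.155], [0.489, -0.354, 0.157], [0.489, -0.357, 0.158]]
206 [[0.476, -0.286, 0.153], [0.476, -0.289, 0.153], [0.476, -0.291, 0.155], [0.476, -0.293, 0.157], [0.478, -0.349, 0.156], [0.479, -0.352, 0.154], [0.479, -0.354, 0.155], [0.479, -0.357, 0.154]]
210 [[0.465, -0.286, 0.156], [0.463, -0.286, 0.166], [0.462, -0.288, 0.17], [0.463, -0.291, 0.168], [0.468, -0.35, 0.151], [0.468, -0.353, 0.152], [0.468, -0.355, 0.154], [0.469, -0.358, 0.151]]
214 [[0.451, -0.287, 0.174], [0.451, -0.29, 0.173], [0.451, -0.293, 0.172], [0.455, -0.349, 0.166], [0.454, -0.35, 0.172], [0.454, -0.352, 0.174], [0.453, -0.353, 0.178]]
218 []
```

play_rows(rows=[{"tx":0,"ty":0,"tz":0,"twist":-10.5},{"tx":0,"ty":0,"tz":0,"twist":-10.5},{"tx":0,"ty":0,"tz":0,"twist":-10.5},{"tx":0,"ty":0,"tz":0,"twist":-10.5},{"tx":0,"ty":0,"tz":0,"twist":-10.5},{"tx":0,"ty":0,"tz":0,"twist":-10.5},{"tx":0,"ty":0,"tz":0,"twist":-10.5},{"tx":0,"ty":0,"tz":0,"twist":-10.5}])

```text
time_s: 8.95
ee_pos: [0.499, 0.0086, 0.3097]
orientation: [[-0.099, -0.995, -0.002], [-0.995, 0.099, 0.001], [-0.0, 0.002, -1.0]]
force: [0.2, 0.3, 0.2]
opening: 0.587
```

```bash
python3 - <<'E'
from h import *
st(); go(.4955,-.002,.105,264.3)
E
```

```text
t 8.95 p [0.499  0.0086 0.3097] F [0.2 0.3 0.2] op 0.587
[[-0.099, -0.995, -0.002], [-0.995, 0.099, 0.001], [-0.0, 0.002, -1.0]]
t8.9 a-95.7 J6 -98 twist 0.0 -> tx 0.0109 ty 0.0024 tz 0.2047
```

play_rows(rows=[{"tx":0.011,"ty":0.0024,"tz":0,"twist":0},{"tx":0,"ty":0,"tz":0.04,"twist":0},{"tx":0,"ty":0,"tz":0.04,"twist":0},{"tx":0,"ty":0,"tz":0.04,"twist":0},{"tx":0,"ty":0,"tz":0.035,"twist":0},{"tx":0,"ty":0,"tz":0.03,"twist":0},{"tx":0,"ty":0,"tz":0.02,"twist":0},{"tx":0,"ty":0,"tz":0,"twist":0}])

```text
time_s: 9.95
ee_pos: [0.4938, -0.0023, 0.1041]
orientation: [[-0.109, -0.994, -0.004], [-0.994, 0.109, 0.001], [-0.001, 0.004, -1.0]]
force: [0.9, 0.2, 0.1]
opening: 0.591
```

play_rows(rows=[{"tx":0,"ty":0,"tz":0,"twist":0},{"tx":0,"ty":0,"tz":0,"twist":0},{"tx":0,"ty":0,"tz":0,"twist":0},{"tx":0,"ty":0,"tz":0,"twist":0},{"tx":0,"ty":0,"tz":0,"twist":0},{"tx":0,"ty":0,"tz":0,"twist":0},{"tx":0,"ty":0,"tz":0,"twist":0},{"tx":0,"ty":0,"tz":0,"twist":0}], fingers=0)

```text
time_s: 10.95
ee_pos: [0.4958, -0.0024, 0.1072]
orientation: [[-0.106, -0.994, 0.001], [-0.994, 0.106, -0.001], [0.001, -0.002, -1.0]]
force: [-1.7, -0.9, 6.4]
opening: 0.089
```

```bash
python3 - <<'E'
from h import *
st(); crop(cam("scene"),240,150,400,290,5,"s7")
E
```

```text
t 10.95 p [ 0.4958 -0.0024  0.1072] F [-1.7 -0.9  6.4] op 0.089
[[-0.106, -0.994, 0.001], [-0.994, 0.106, -0.001], [0.001, -0.002, -1.0]]
```

View pics/s7.png

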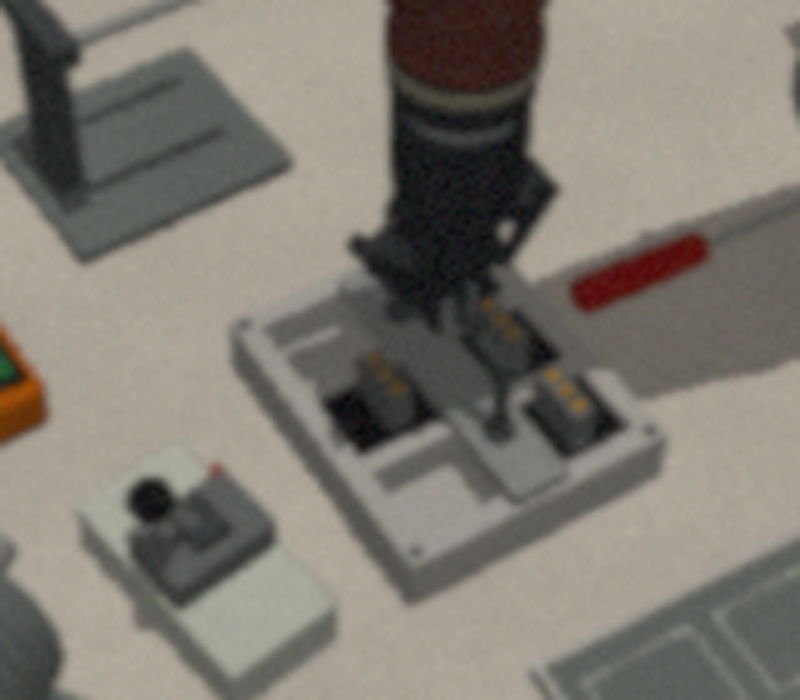

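play_rows(rows=[{"tx":0,"ty":0,"tz":-0.015,"twist":0},{"tx":0,"ty":0,"tz":-0.02,"twist":0},{"tx":0,"ty":0,"tz":-0.025,"twist":0},{"tx":0,"ty":0,"tz":-0.025,"twist":0},{"tx":0,"ty":0,"tz":-0.01,"twist":0},{"tx":0,"ty":0,"tz":0,"twist":-1.3},{"tx":0,"ty":0,"tz":0,"twist":-1.3},{"tx":0,"ty":0,"tz":0,"twist":0}])

```text
time_s: 12.0
ee_pos: [0.4948, -0.002, 0.2001]
orientation: [[-0.06, -0.998, -0.001], [-0.998, 0.06, 0.001], [-0.0, 0.002, -1.0]]
force: [0.1, 0.4, -3.1]
opening: 0.091
```

```bash
python3 - <<'E'
from h import *
st(); crop(cam("scene"),240,150,400,290,5,"s8"); go(.397,-.003,.195); go(.397,-.318,.195)
E
```

```text
t 12.0 p [ 0.4948 -0.002   0.2001] F [ 0.1  0.4 -3.1] op 0.091
[[-0.06, -0.998, -0.001], [-0.998, 0.06, 0.001], [-0.0, 0.002, -1.0]]
t12.1 a-93.4 J6 -102 twist 0.0 -> tx 0.0068 ty 0.0976 tz 0.0053
t12.1 a-93.4 J6 -102 twist 0.0 -> tx 0.3213 ty 0.0787 tz 0.0053
```

View pics/s8.png

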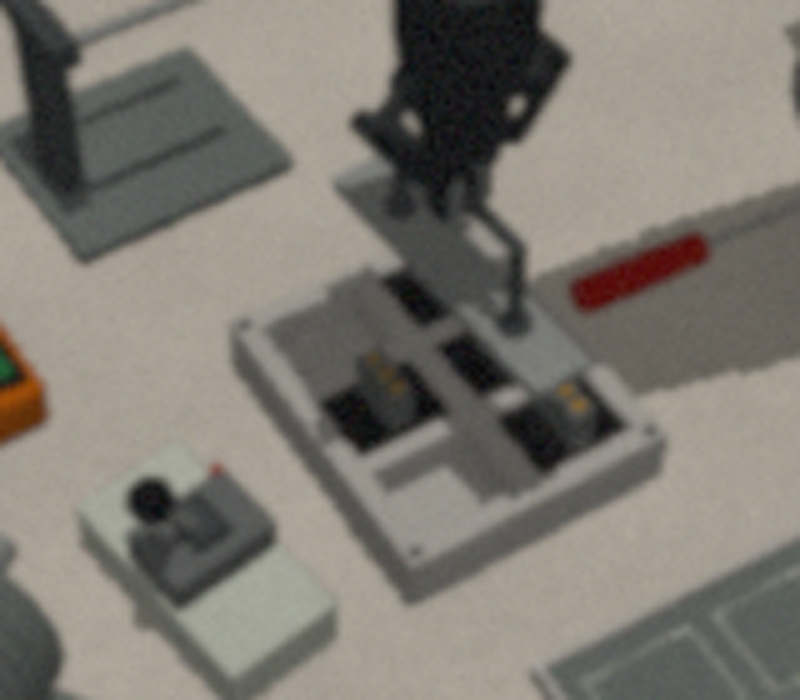

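play_rows(rows=[{"tx":0,"ty":0.025,"tz":0.008,"twist":0},{"tx":0,"ty":0.04,"tz":0,"twist":0},{"tx":0.02,"ty":0.025,"tz":0,"twist":0},{"tx":0.035,"ty":0.007,"tz":0,"twist":0},{"tx":0.035,"ty":0,"tz":0,"twist":0},{"tx":0.035,"ty":0,"tz":0,"twist":0},{"tx":0.035,"ty":0,"tz":0,"twist":0},{"tx":0.035,"ty":0,"tz":0,"twist":0}])

```text
time_s: 13.05
ee_pos: [0.3864, -0.1921, 0.1928]
orientation: [[-0.06, -0.998, -0.0], [-0.998, 0.06, 0.0], [-0.0, 0.0, -1.0]]
force: [0.7, 0.9, -3.8]
opening: 0.092
```

play_rows(rows=[{"tx":0.035,"ty":-0.005,"tz":0,"twist":0},{"tx":0.035,"ty":-0.005,"tz":0,"twist":0},{"tx":0.035,"ty":-0.005,"tz":0,"twist":0},{"tx":0.02,"ty":-0.004,"tz":0,"twist":0},{"tx":0,"ty":0,"tz":0,"twist":0},{"tx":0,"ty":0,"tz":0,"twist":0},{"tx":0,"ty":0,"tz":0,"twist":0},{"tx":0,"ty":0,"tz":0,"twist":0}])

```text
time_s: 14.05
ee_pos: [0.3983, -0.3164, 0.1932]
orientation: [[-0.059, -0.998, 0.0], [-0.998, 0.059, -0.0], [0.0, -0.0, -1.0]]
force: [0.2, 0.5, -2.2]
opening: 0.089
```

```bash
python3 - <<'E'
from h import *
st(); crop(cam("scene"),200,100,340,220,5.5,"s9"); go(.492,-.324,.192,266.5);cam("wrist","w9")
E
```

```text
t 14.05 p [ 0.3983 -0.3164  0.1932] F [ 0.2  0.5 -2.2] op 0.089
[[-0.059, -0.998, 0.0], [-0.998, 0.059, -0.0], [0.0, -0.0, -1.0]]
t14.1 a-93.4 J6 -140 twist 0.1 -> tx 0.0018 ty -0.0940 tz 0.0012
```

View pics/s9.png

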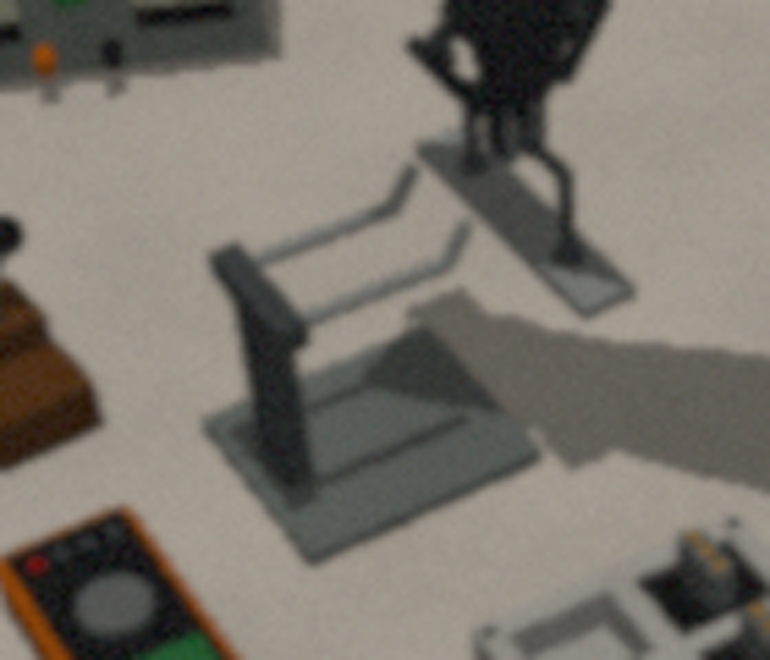

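View pics/w9.png

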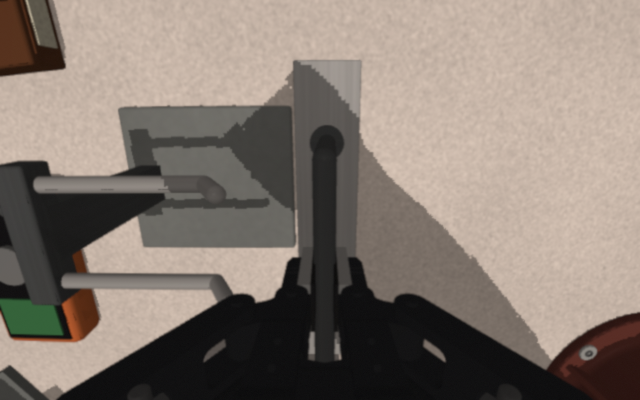

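```bash
python3 - <<'E'
from h import *
d=cam("wrist")
print(plane(d,[(60,184),(165,184),(90,281),(205,282)],.15).round(4).tolist())
print(plane(d,[(326,150),(326,345)],.20).round(4).tolist(), plane(d,[(216,190),(225,295)],.172))
E
```

```text
[[0.5516, -0.3597, 0.15], [0.4892, -0.3559, 0.15], [0.5522, -0.2955, 0.15], [0.4774, -0.291, 0.15]]
[[0.3958, -0.3765, 0.2], [0.4012, -0.2825, 0.2]] [[ 0.45211495 -0.35598749  0.172     ]
 [ 0.45715876 -0.29512469  0.172     ]]
```

play_rows(rows=[{"tx":0.002,"ty":-0.012,"tz":0,"twist":0},{"tx":0,"ty":-0.014,"tz":0,"twist":0},{"tx":0,"ty":-0.015,"tz":0,"twist":0},{"tx":0,"ty":-0.015,"tz":0,"twist":0},{"tx":0,"ty":-0.015,"tz":0,"twist":0},{"tx":0,"ty":-0.015,"tz":0,"twist":0},{"tx":0,"ty":-0.01,"tz":0,"twist":0},{"tx":0,"ty":0,"tz":0,"twist":0}])

```text
time_s: 15.2
ee_pos: [0.4946, -0.3245, 0.1927]
orientation: [[-0.059, -0.998, -0.0], [-0.998, 0.059, 0.0], [-0.0, 0.0, -1.0]]
force: [-0.7, 0.3, -3.9]
opening: 0.089
```

```bash
python3 - <<'E'
from h import *
st(); crop(cam("scene"),200,100,340,220,5.5,"s10"); crop(cam("top"),385,140,455,240,6,"t10")
E
```

```text
t 15.2 p [ 0.4946 -0.3245  0.1927] F [-0.7  0.3 -3.9] op 0.089
[[-0.059, -0.998, -0.0], [-0.998, 0.059, 0.0], [-0.0, 0.0, -1.0]]
```

View pics/s10.png

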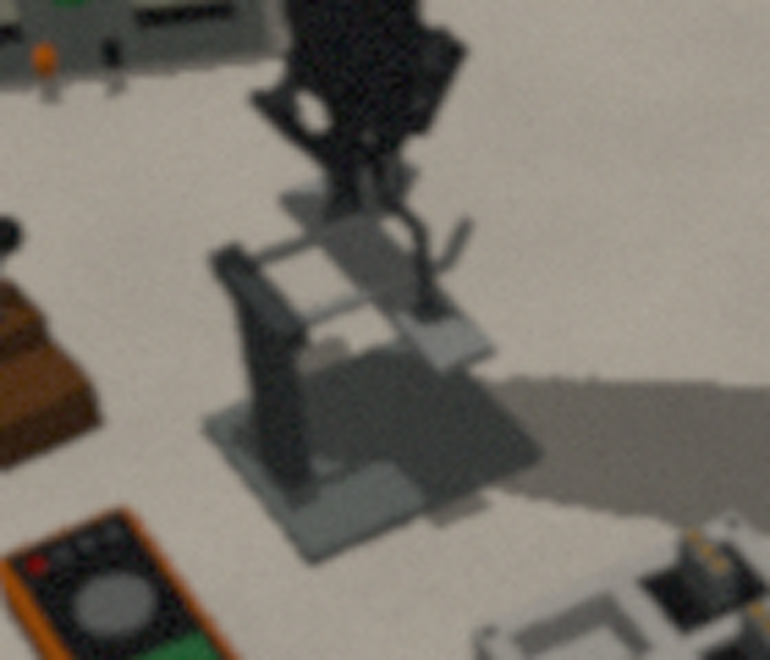

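play_rows(rows=[{"tx":0,"ty":0,"tz":0.01,"twist":0},{"tx":0,"ty":0,"tz":0.01,"twist":0},{"tx":0,"ty":0,"tz":0.008,"twist":0},{"tx":0,"ty":0,"tz":0.005,"twist":0},{"tx":0,"ty":0,"tz":0.003,"twist":0},{"tx":0,"ty":0,"tz":0.002,"twist":0},{"tx":0,"ty":0,"tz":0,"twist":0},{"tx":0,"ty":0,"tz":0,"twist":0}])

```text
time_s: 16.3
ee_pos: [0.494, -0.3247, 0.1553]
orientation: [[-0.06, -0.998, 0.0], [-0.998, 0.06, -0.0], [0.0, -0.0, -1.0]]
force: [-0.1, -0.3, -3.0]
opening: 0.089
```

```bash
python3 - <<'E'
from h import *
st(); cam("scene")
E
```

```text
t 16.3 p [ 0.494  -0.3247  0.1553] F [-0.1 -0.3 -3. ] op 0.089
[[-0.06, -0.998, 0.0], [-0.998, 0.06, -0.0], [0.0, -0.0, -1.0]]
```

play_rows(rows=[{"tx":0,"ty":0,"tz":0.001,"twist":0},{"tx":0,"ty":0,"tz":0.001,"twist":0},{"tx":0,"ty":0,"tz":0.0005,"twist":0},{"tx":0,"ty":0,"tz":0,"twist":0},{"tx":0,"ty":0,"tz":0,"twist":0},{"tx":0,"ty":0,"tz":0,"twist":0},{"tx":0,"ty":0,"tz":0,"twist":0},{"tx":0,"ty":0,"tz":0,"twist":0}])

```text
time_s: 17.35
ee_pos: [0.4939, -0.3247, 0.1527]
orientation: [[-0.06, -0.998, 0.0], [-0.998, 0.06, -0.0], [0.0, -0.0, -1.0]]
force: [-0.6, 0.5, -1.2]
opening: 0.091
```

play_rows(rows=[{"tx":0,"ty":0,"tz":0.001,"twist":0},{"tx":0,"ty":0,"tz":0.0005,"twist":0},{"tx":0,"ty":0,"tz":0,"twist":0},{"tx":0,"ty":0,"tz":0,"twist":0},{"tx":0,"ty":0,"tz":0,"twist":0},{"tx":0,"ty":0,"tz":0,"twist":0},{"tx":0,"ty":0,"tz":0,"twist":0},{"tx":0,"ty":0,"tz":0,"twist":0}])

```text
time_s: 18.35
ee_pos: [0.494, -0.3248, 0.1524]
orientation: [[-0.06, -0.998, 0.001], [-0.998, 0.06, -0.001], [0.001, -0.001, -1.0]]
force: [-3.6, 3.4, 7.9]
opening: 0.093
```

```bash
python3 - <<'E'
from h import *
st(); crop(cam("scene"),200,100,340,220,5.5,"s11")
E
```

```text
t 18.35 p [ 0.494  -0.3248  0.1524] F [-3.6  3.4  7.9] op 0.093
[[-0.06, -0.998, 0.001], [-0.998, 0.06, -0.001], [0.001, -0.001, -1.0]]
```

View pics/s11.png

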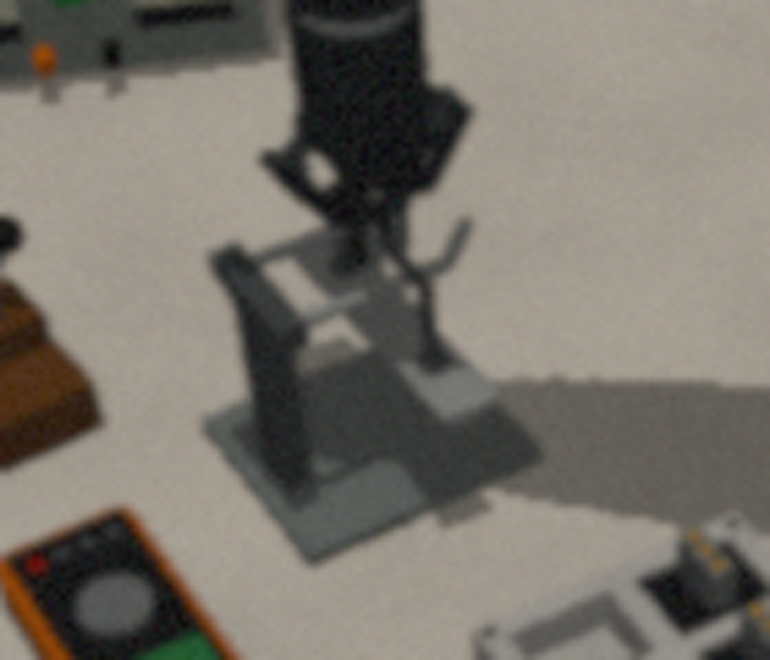

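The handle rests on both hooks. I'll relax slightly and release.

play_rows(rows=[{"tx":0,"ty":0,"tz":-0.001,"twist":0},{"tx":0,"ty":0,"tz":0,"twist":0},{"tx":0,"ty":0,"tz":0,"twist":0},{"tx":0,"ty":0,"tz":0,"twist":0},{"tx":0,"ty":0,"tz":0,"twist":0},{"tx":0,"ty":0,"tz":0,"twist":0},{"tx":0,"ty":0,"tz":0,"twist":0},{"tx":0,"ty":0,"tz":0,"twist":0}], fingers=0.045)

```text
time_s: 19.4
ee_pos: [0.4939, -0.3246, 0.1521]
orientation: [[-0.06, -0.998, 0.0], [-0.998, 0.06, 0.0], [-0.0, -0.0, -1.0]]
force: [0.8, -0.4, -0.3]
opening: 0.527
```

play_rows(rows=[{"tx":0,"ty":0,"tz":-0.01,"twist":0},{"tx":0,"ty":0,"tz":-0.015,"twist":0},{"tx":0,"ty":0,"tz":-0.02,"twist":0},{"tx":0,"ty":0,"tz":-0.03,"twist":0},{"tx":0,"ty":0,"tz":-0.03,"twist":0},{"tx":0,"ty":0,"tz":-0.03,"twist":0},{"tx":0,"ty":0,"tz":0,"twist":0},{"tx":0,"ty":0,"tz":0,"twist":0}])

```text
time_s: 20.4
ee_pos: [0.4939, -0.3247, 0.2873]
orientation: [[-0.06, -0.998, 0.0], [-0.998, 0.06, -0.0], [0.0, -0.0, -1.0]]
force: [-0.2, 0.3, -0.1]
opening: 0.525
```

```bash
python3 - <<'E'
from h import *
st(); crop(cam("scene"),200,100,340,220,5.5,"s12");crop(cam("top"),380,140,460,240,6,"t12")
E
```

```text
t 20.4 p [ 0.4939 -0.3247  0.2873] F [-0.2  0.3 -0.1] op 0.525
[[-0.06, -0.998, 0.0], [-0.998, 0.06, -0.0], [0.0, -0.0, -1.0]]
```

View pics/s12.png

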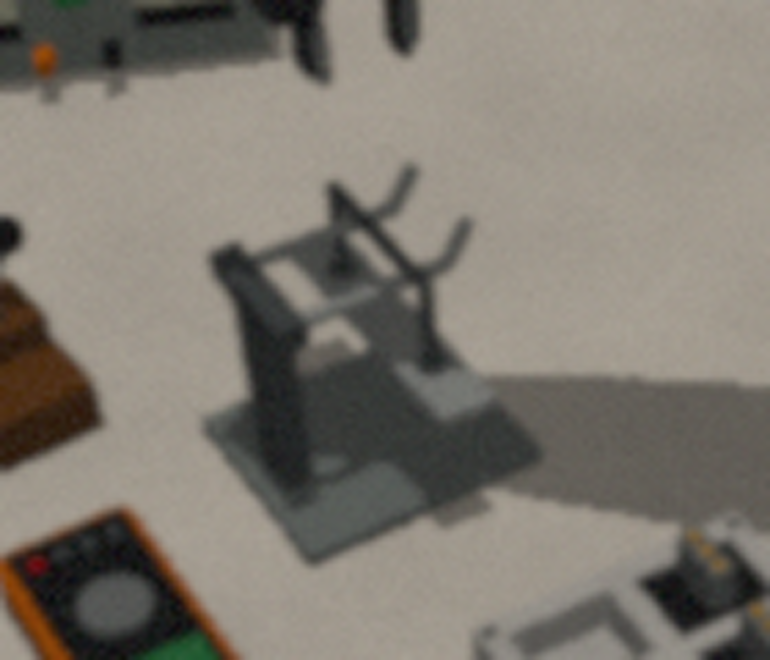

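The bar hangs on both hooks, let go. Now to the castings, viewing them on the way.

play_rows(rows=[{"tx":-0.04,"ty":0,"tz":-0.02,"twist":0},{"tx":-0.05,"ty":0,"tz":0,"twist":0},{"tx":-0.055,"ty":0,"tz":0,"twist":0},{"tx":-0.055,"ty":0,"tz":0,"twist":0},{"tx":-0.055,"ty":0,"tz":0,"twist":0},{"tx":-0.055,"ty":0.01,"tz":0,"twist":1.25},{"tx":-0.055,"ty":0.02,"tz":0,"twist":1.25},{"tx":-0.03,"ty":0.02,"tz":0,"twist":0}])

```text
time_s: 21.5
ee_pos: [0.4691, 0.0761, 0.3063]
orientation: [[-0.102, -0.995, -0.001], [-0.995, 0.102, 0.001], [-0.0, 0.001, -1.0]]
force: [0.6, -0.2, 0.1]
opening: 0.528
```

```bash
python3 - <<'E'
from h import *
st(); d=cam("wrist","w13");np.save("w13.npy",d,allow_pickle=True)
c=np.array([.4964,-.0071]);a=np.radians(-5.95);R=np.array([[np.cos(a),-np.sin(a)],[np.sin(a),np.cos(a)]])
for n,p in dict(c1=(-42,-66),c2=(-42,0),c3=(-42,66),c5=(42,0)).items():
    w=c+R@np.array(p)/1000; print(n,w.round(4),proj(d,[*w,.07]).round(0))
E
```

```text
t 21.5 p [0.4691 0.0761 0.3063] F [ 0.6 -0.2  0.1] op 0.528
[[-0.102, -0.995, -0.001], [-0.995, 0.102, 0.001], [-0.0, 0.001, -1.0]]
c1 [ 0.4478 -0.0684] [[332.  37.]]
c2 [ 0.4546 -0.0027] [[331. 102.]]
c3 [0.4615 0.0629] [[331. 161.]]
c5 [ 0.5382 -0.0115] [[256. 102.]]
```

View pics/w13.png

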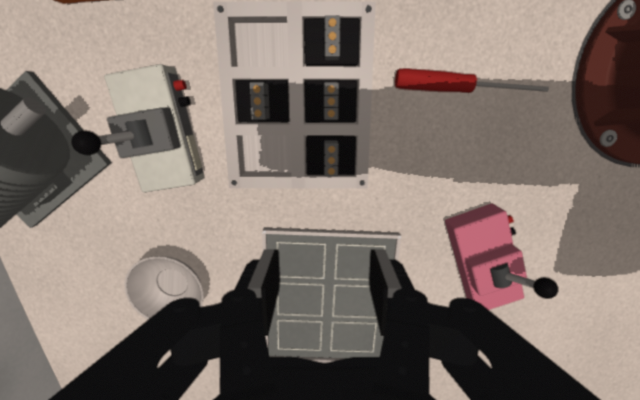

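```bash
cat > dots.py <<'E'
from h import *
def dots(d,z=.07,lo=(5,70,50),hi=(25,255,255),roi=None):
    hsv=cv2.cvtColor(d["img"],cv2.COLOR_BGR2HSV); m=cv2.inRange(hsv,lo,hi)
    n,l,s,c=cv2.connectedComponentsWithStats(m); out=[]
    for i in range(1,n):
        if 8<s[i,4]<400 and (roi is None or (roi[0]<c[i][0]<roi[2] and roi[1]<c[i][1]<roi[3])): out.append((c[i].round(1),s[i,4],plane(d,[c[i]],z)[0,:2].round(4)))
    return out
E
python3 - <<'E'
from dots import *
d=np.load("w13.npy",allow_pickle=True).item()
for o in dots(d,roi=(220,0,370,200)): print(*o)
go(.4615,.0629,.055,264.05)
E
```

```text
[332.1  22. ] 66 [ 0.446  -0.0824]
[332.   35.4] 65 [ 0.4472 -0.0696]
[332.   48.9] 63 [ 0.4485 -0.0566]
[256.1  88.6] 53 [ 0.5357 -0.0252]
[330.6  88.8] 54 [ 0.4538 -0.0165]
[256.8 100.7] 53 [ 0.537  -0.0125]
[330.7 101.1] 55 [ 0.455  -0.0036]
[257.5 112.9] 55 [5.384e-01 5.000e-04]
[330.7 113.1] 52 [0.4563 0.0094]
[331.2 149. ] 47 [0.4596 0.0495]
[330.9 160. ] 46 [0.4611 0.0623]
[331. 171.] 45 [0.4622 0.0754]
t21.6 a-95.8 J6 -91 twist 0.2 -> tx 0.0161 ty 0.0044 tz 0.2519
```

play_rows(rows=[{"tx":0.016,"ty":0.005,"tz":0.02,"twist":0},{"tx":0,"ty":0,"tz":0.045,"twist":0},{"tx":0,"ty":0,"tz":0.05,"twist":0},{"tx":0,"ty":0,"tz":0.05,"twist":0},{"tx":0,"ty":0,"tz":0.045,"twist":0},{"tx":0,"ty":0,"tz":0.025,"twist":0},{"tx":0,"ty":0,"tz":0.016,"twist":0},{"tx":0,"ty":0,"tz":0,"twist":0}])

```text
time_s: 22.55
ee_pos: [0.4629, 0.0584, 0.0552]
orientation: [[-0.104, -0.995, -0.002], [-0.995, 0.104, 0.0], [-0.0, 0.002, -1.0]]
force: [-0.4, -0.8, 0.1]
opening: 0.526
```

play_rows(rows=[{"tx":0,"ty":0,"tz":0,"twist":0},{"tx":0,"ty":0,"tz":0,"twist":0},{"tx":0,"ty":0,"tz":0,"twist":0},{"tx":0,"ty":0,"tz":0,"twist":0},{"tx":0,"ty":0,"tz":0,"twist":0},{"tx":0,"ty":0,"tz":0,"twist":0},{"tx":0,"ty":0,"tz":0,"twist":0},{"tx":0,"ty":0,"tz":0,"twist":0}], fingers=0)

```text
time_s: 23.55
ee_pos: [0.4608, 0.0587, 0.0573]
orientation: [[-0.103, -0.995, -0.006], [-0.995, 0.103, -0.0], [0.001, 0.006, -1.0]]
force: [-22.1, 0.5, 20.2]
opening: 0.177
```

play_rows(rows=[{"tx":0,"ty":0,"tz":-0.008,"twist":0},{"tx":0,"ty":0,"tz":-0.012,"twist":0},{"tx":0,"ty":0,"tz":-0.012,"twist":0},{"tx":0,"ty":0,"tz":-0.012,"twist":0},{"tx":0,"ty":0,"tz":0,"twist":0},{"tx":0,"ty":0,"tz":0,"twist":0},{"tx":0,"ty":0,"tz":0,"twist":0},{"tx":0,"ty":0,"tz":0,"twist":0}])

```text
time_s: 24.55
ee_pos: [0.4635, 0.0584, 0.0998]
orientation: [[-0.104, -0.995, -0.0], [-0.995, 0.104, 0.0], [-0.0, 0.0, -1.0]]
force: [-0.0, -0.3, -1.5]
opening: 0.177
```

```bash
python3 - <<'E'
from h import *
st(); crop(cam("scene"),260,150,440,300,4.4,"s14");go(.453,.3746,.1,261.9)
E
```

```text
t 24.55 p [0.4635 0.0584 0.0998] F [-0.  -0.3 -1.5] op 0.177
[[-0.104, -0.995, -0.0], [-0.995, 0.104, 0.0], [-0.0, 0.0, -1.0]]
t24.6 a-95.9 J6 -93 twist 2.2 -> tx -0.3116 ty 0.0550 tz -0.0001
```

View pics/s14.png

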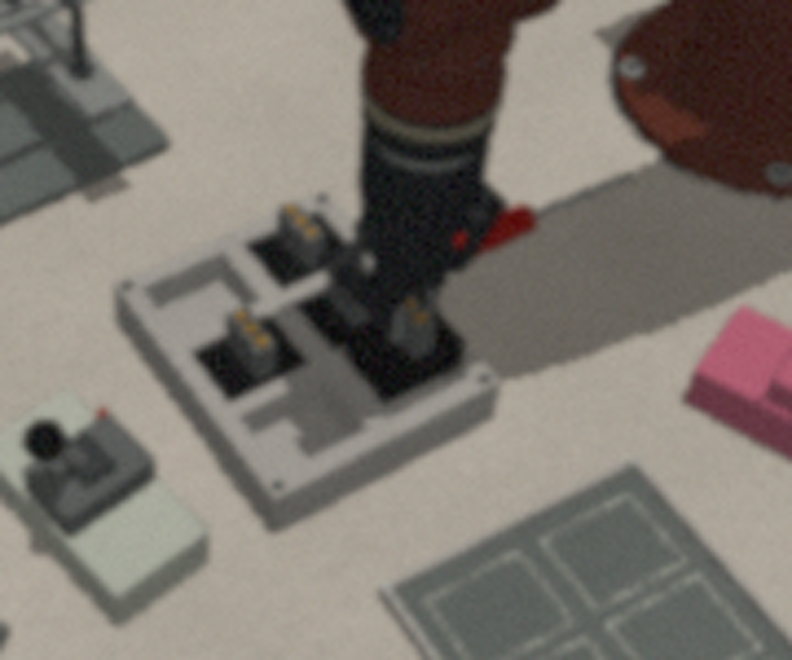

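```bash
python3 - <<'E'
from h import *
go(.4525,.371,.1,261.9)
E
```

```text
t24.6 a-95.9 J6 -93 twist 2.2 -> tx -0.3079 ty 0.0550 tz -0.0001
```

play_rows(rows=[{"tx":0,"ty":0,"tz":0,"twist":2.2},{"tx":-0.02,"ty":0,"tz":0,"twist":0},{"tx":-0.035,"ty":0.008,"tz":0,"twist":0},{"tx":-0.045,"ty":0.01,"tz":0,"twist":0},{"tx":-0.045,"ty":0.01,"tz":0,"twist":0},{"tx":-0.045,"ty":0.01,"tz":0,"twist":0},{"tx":-0.045,"ty":0.01,"tz":0,"twist":0},{"tx":-0.035,"ty":0.007,"tz":0,"twist":0}])

```text
time_s: 25.6
ee_pos: [0.447, 0.3353, 0.0999]
orientation: [[-0.141, -0.99, -0.0], [-0.99, 0.141, 0.0], [-0.0, 0.0, -1.0]]
force: [-0.8, 0.6, -0.7]
opening: 0.174
```

play_rows(rows=[{"tx":-0.025,"ty":0,"tz":0,"twist":0},{"tx":-0.013,"ty":0,"tz":0,"twist":0},{"tx":0,"ty":0,"tz":0,"twist":0},{"tx":0,"ty":0,"tz":0,"twist":0},{"tx":0,"ty":0,"tz":0,"twist":0},{"tx":0,"ty":0,"tz":0,"twist":0},{"tx":0,"ty":0,"tz":0,"twist":0},{"tx":0,"ty":0,"tz":0,"twist":0}])

```text
time_s: 26.6
ee_pos: [0.4529, 0.371, 0.1002]
orientation: [[-0.142, -0.99, 0.0], [-0.99, 0.142, 0.0], [-0.0, -0.0, -1.0]]
force: [0.2, -0.2, -1.2]
opening: 0.173
```

```bash
python3 - <<'E'
from h import *
st(); crop(cam("scene"),320,230,480,370,4.8,"s15");go(.4525,.371,.053,261.9); crop(cam("top"),150,150,270,260,6,"t15");cam("wrist","w15")
E
```

```text
t 26.6 p [0.4529 0.371  0.1002] F [ 0.2 -0.2 -1.2] op 0.173
[[-0.142, -0.99, 0.0], [-0.99, 0.142, 0.0], [-0.0, -0.0, -1.0]]
t26.6 a-98.1 J6 -55 twist -0.0 -> tx 0.0001 ty 0.0004 tz 0.0472
```

View pics/s15.png

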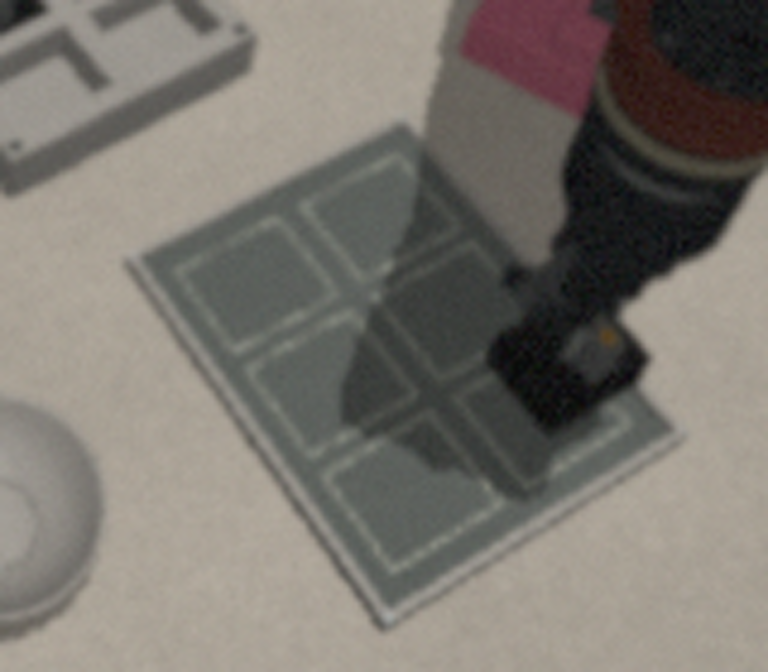

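View pics/w15.png

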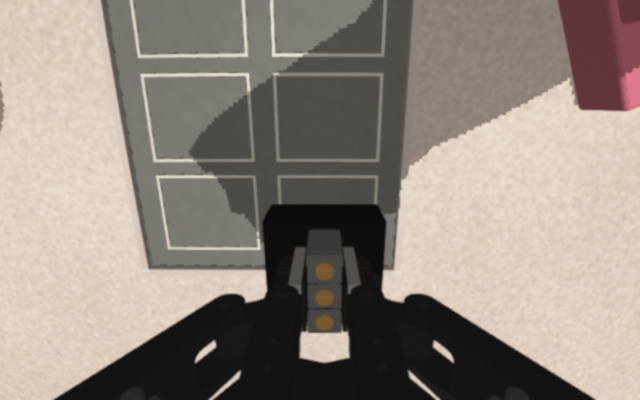

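The casting is held square above place 3. Lowering.

play_rows(rows=[{"tx":0,"ty":0,"tz":0.012,"twist":0},{"tx":0,"ty":0,"tz":0.012,"twist":0},{"tx":0,"ty":0,"tz":0.01,"twist":0},{"tx":0,"ty":0,"tz":0.007,"twist":0},{"tx":0,"ty":0,"tz":0.003,"twist":0},{"tx":0,"ty":0,"tz":0.002,"twist":0},{"tx":0,"ty":0,"tz":0.001,"twist":0},{"tx":0,"ty":0,"tz":0,"twist":0}])

```text
time_s: 27.75
ee_pos: [0.453, 0.3711, 0.0533]
orientation: [[-0.142, -0.99, 0.0], [-0.99, 0.142, 0.0], [-0.0, -0.0, -1.0]]
force: [0.6, 0.5, -1.4]
opening: 0.174
```

```bash
python3 - <<'E'
from h import *
st(); crop(cam("scene"),320,230,480,370,4.8,"s16")
E
```

```text
t 27.75 p [0.453  0.3711 0.0533] F [ 0.6  0.5 -1.4] op 0.174
[[-0.142, -0.99, 0.0], [-0.99, 0.142, 0.0], [-0.0, -0.0, -1.0]]
```

View pics/s16.png

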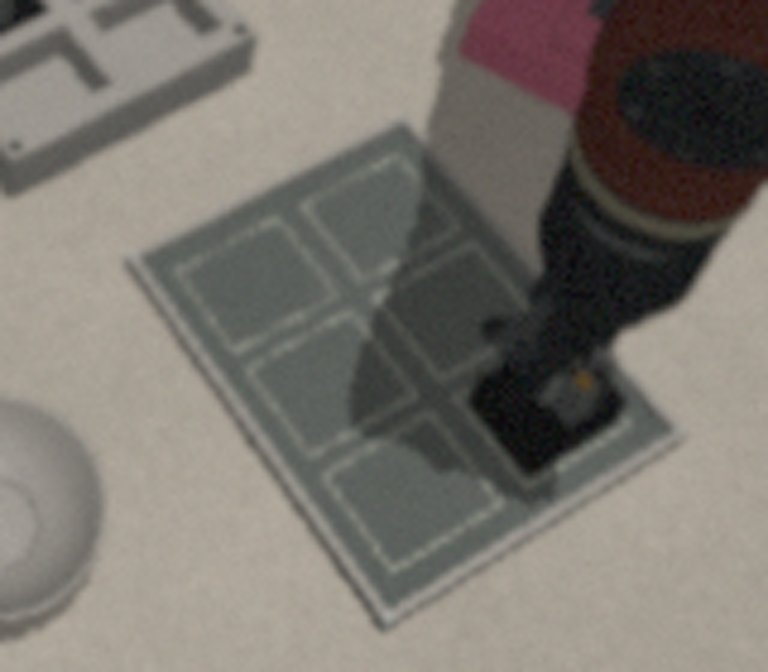

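play_rows(rows=[{"tx":0,"ty":0,"tz":0.001,"twist":0},{"tx":0,"ty":0,"tz":0.001,"twist":0},{"tx":0,"ty":0,"tz":0.0005,"twist":0},{"tx":0,"ty":0,"tz":0,"twist":0},{"tx":0,"ty":0,"tz":0,"twist":0},{"tx":0,"ty":0,"tz":0,"twist":0},{"tx":0,"ty":0,"tz":0,"twist":0},{"tx":0,"ty":0,"tz":0,"twist":0}])

```text
time_s: 28.8
ee_pos: [0.453, 0.3711, 0.0513]
orientation: [[-0.142, -0.99, 0.0], [-0.99, 0.142, 0.0], [-0.0, -0.0, -1.0]]
force: [-2.4, -0.8, 6.3]
opening: 0.175
```

play_rows(rows=[{"tx":0,"ty":0,"tz":0,"twist":0},{"tx":0,"ty":0,"tz":0,"twist":0},{"tx":0,"ty":0,"tz":0,"twist":0},{"tx":0,"ty":0,"tz":0,"twist":0},{"tx":0,"ty":0,"tz":-0.015,"twist":0},{"tx":0,"ty":0,"tz":-0.03,"twist":0},{"tx":0,"ty":0,"tz":-0.03,"twist":0},{"tx":0,"ty":0,"tz":-0.03,"twist":0}], fingers=0.045)

```text
time_s: 29.8
ee_pos: [0.453, 0.3711, 0.1579]
orientation: [[-0.142, -0.99, 0.001], [-0.99, 0.142, 0.001], [-0.001, -0.001, -1.0]]
force: [0.4, -0.4, -0.2]
opening: 0.529
```

```bash
python3 - <<'E'
from dots import *
st(); d=cam("wrist","w17"); crop(cam("scene"),320,230,480,370,4.8,"s17")
for o in dots(d,z=.064): print(*o)
go(.455,-.0036,.11,264.05)
E
```

```text
t 29.8 p [0.453  0.3711 0.1579] F [ 0.4 -0.4 -0.2] op 0.529
[[-0.142, -0.99, 0.001], [-0.99, 0.142, 0.001], [-0.001, -0.001, -1.0]]
[324.  198.8] 105 [0.4536 0.3615]
[324.1 215.1] 103 [0.4554 0.3743]
[324.  230.9] 96 [0.4573 0.387 ]
t29.9 a-98.1 J6 -55 twist -2.2 -> tx 0.3736 ty -0.0392 tz 0.0508
```

View pics/s17.png

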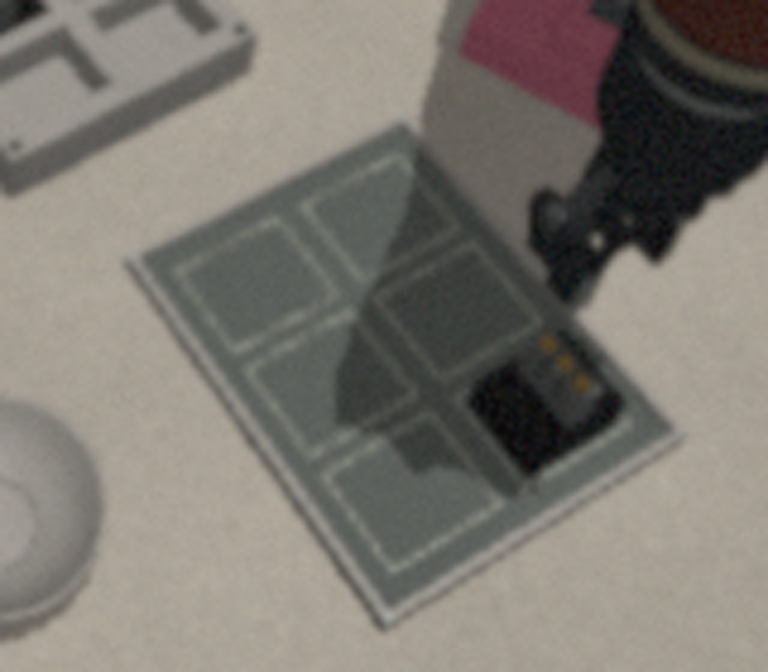

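Casting 3 is placed about 2 mm from the centre of place 3. Next, casting 2.

play_rows(rows=[{"tx":0,"ty":0,"tz":0,"twist":-2.2},{"tx":0.05,"ty":-0.005,"tz":0,"twist":0},{"tx":0.055,"ty":-0.005,"tz":0,"twist":0},{"tx":0.055,"ty":-0.006,"tz":0,"twist":0},{"tx":0.055,"ty":-0.006,"tz":0,"twist":0},{"tx":0.055,"ty":-0.006,"tz":0,"twist":0},{"tx":0.055,"ty":-0.006,"tz":0,"twist":0},{"tx":0.0486,"ty":-0.005,"tz":0,"twist":0}])

```text
time_s: 30.9
ee_pos: [0.4528, -0.0065, 0.1561]
orientation: [[-0.104, -0.995, 0.001], [-0.995, 0.104, -0.0], [0.0, -0.001, -1.0]]
force: [0.2, -0.2, -0.2]
opening: 0.527
```

play_rows(rows=[{"tx":0,"ty":0,"tz":0.015,"twist":0},{"tx":0,"ty":0,"tz":0.02,"twist":0},{"tx":0,"ty":0,"tz":0.01,"twist":0},{"tx":0,"ty":0,"tz":0,"twist":0},{"tx":0,"ty":0,"tz":0,"twist":0},{"tx":0,"ty":0,"tz":0,"twist":0},{"tx":0,"ty":0,"tz":0,"twist":0},{"tx":0,"ty":0,"tz":0,"twist":0}])

```text
time_s: 31.9
ee_pos: [0.4531, -0.0046, 0.1108]
orientation: [[-0.104, -0.995, 0.0], [-0.995, 0.104, -0.0], [-0.0, -0.0, -1.0]]
force: [-0.5, -0.3, 0.1]
opening: 0.521
```

```bash
python3 - <<'E'
from dots import *
st(); d=cam("wrist","w18")
for o in dots(d,z=.07): print(*o)
go(.455,-.0036,.056,264.05)
E
```

```text
t 31.9 p [ 0.4531 -0.0046  0.1108] F [-0.5 -0.3  0.1] op 0.521
[[-0.104, -0.995, 0.0], [-0.995, 0.104, -0.0], [-0.0, -0.0, -1.0]]
[325.5 101.5] 214 [ 0.4461 -0.0828]
[325.6 126.8] 204 [ 0.4473 -0.0699]
[325.7 151.3] 197 [ 0.4486 -0.057 ]
[458. 157.] 13 [ 0.3765 -0.0465]
[475. 158.] 9 [ 0.367 -0.045]
[493. 159.] 9 [ 0.3569 -0.0434]
[324.1 220.6] 166 [ 0.4536 -0.017 ]
[184.4 223.4] 165 [ 0.5355 -0.0237]
[324.3 241. ] 156 [ 0.4548 -0.0041]
[187.2 243.5] 157 [ 0.5369 -0.0108]
[324.4 260.5] 150 [0.4561 0.0088]
[190.1 262.9] 145 [0.5383 0.0021]
t31.9 a-95.9 J6 -101 twist 0.0 -> tx -0.0012 ty -0.0019 tz 0.0547
```

View pics/w18.png

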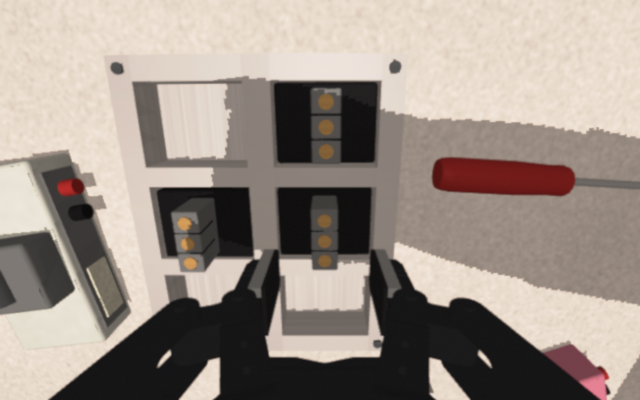

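The image shows castings 1, 2 and 5 still in place. Picking casting 2.

play_rows(rows=[{"tx":-0.0005,"ty":-0.0018,"tz":0.015,"twist":0},{"tx":0,"ty":0,"tz":0.02,"twist":0},{"tx":0,"ty":0,"tz":0.0115,"twist":0},{"tx":0,"ty":0,"tz":0.008,"twist":0},{"tx":0,"ty":0,"tz":0,"twist":0},{"tx":0,"ty":0,"tz":0,"twist":0},{"tx":0,"ty":0,"tz":0,"twist":0},{"tx":0,"ty":0,"tz":0,"twist":0}])

```text
time_s: 32.95
ee_pos: [0.4551, -0.0043, 0.0565]
orientation: [[-0.104, -0.995, 0.001], [-0.995, 0.104, -0.0], [0.0, -0.001, -1.0]]
force: [0.2, -0.5, 0.3]
opening: 0.53
```

play_rows(rows=[{"tx":0,"ty":0,"tz":0,"twist":0},{"tx":0,"ty":0,"tz":0,"twist":0},{"tx":0,"ty":0,"tz":0,"twist":0},{"tx":0,"ty":0,"tz":0,"twist":0},{"tx":0,"ty":0,"tz":0,"twist":0},{"tx":0,"ty":0,"tz":0,"twist":0},{"tx":0,"ty":0,"tz":0,"twist":0},{"tx":0,"ty":0,"tz":0,"twist":0}], fingers=0)

```text
time_s: 33.95
ee_pos: [0.454, -0.0042, 0.0563]
orientation: [[-0.104, -0.995, -0.002], [-0.995, 0.104, 0.0], [0.0, 0.002, -1.0]]
force: [-6.5, 0.2, 6.4]
opening: 0.171
```

play_rows(rows=[{"tx":0,"ty":0,"tz":-0.008,"twist":0},{"tx":0,"ty":0,"tz":-0.012,"twist":0},{"tx":0,"ty":0,"tz":-0.012,"twist":0},{"tx":0,"ty":0,"tz":-0.012,"twist":0},{"tx":0,"ty":0,"tz":0,"twist":0},{"tx":0,"ty":0,"tz":0,"twist":0},{"tx":0,"ty":0,"tz":0,"twist":0},{"tx":0,"ty":0,"tz":0,"twist":0}])

```text
time_s: 34.95
ee_pos: [0.4546, -0.0042, 0.0997]
orientation: [[-0.104, -0.995, -0.0], [-0.995, 0.104, 0.0], [-0.0, 0.001, -1.0]]
force: [-0.5, 0.2, -2.2]
opening: 0.172
```

```bash
python3 - <<'E'
from h import *
st(); go(.4432,.3055,.1,261.9); cam("wrist","w19")
E
```

```text
t 34.95 p [ 0.4546 -0.0042  0.0997] F [-0.5  0.2 -2.2] op 0.172
[[-0.104, -0.995, -0.0], [-0.995, 0.104, 0.0], [-0.0, 0.001, -1.0]]
t35.0 a-95.9 J6 -101 twist 2.2 -> tx -0.3050 ty 0.0549 tz -0.0003
```

View pics/w19.png

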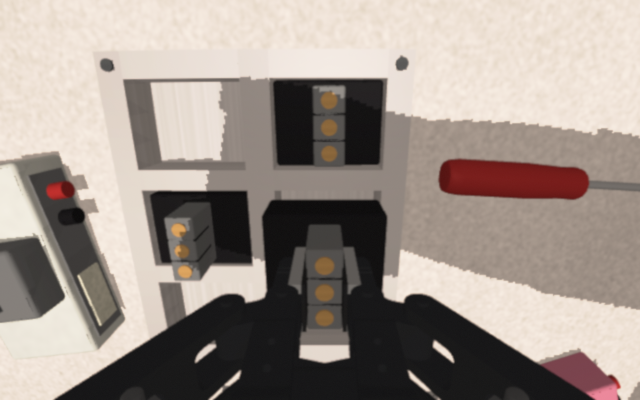

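play_rows(rows=[{"tx":0,"ty":0,"tz":0,"twist":2.2},{"tx":-0.02,"ty":0,"tz":0,"twist":0},{"tx":-0.035,"ty":0.008,"tz":0,"twist":0},{"tx":-0.045,"ty":0.01,"tz":0,"twist":0},{"tx":-0.045,"ty":0.01,"tz":0,"twist":0},{"tx":-0.045,"ty":0.01,"tz":0,"twist":0},{"tx":-0.045,"ty":0.01,"tz":0,"twist":0},{"tx":-0.035,"ty":0.007,"tz":0,"twist":0}])

```text
time_s: 36.0
ee_pos: [0.4382, 0.2726, 0.1]
orientation: [[-0.141, -0.99, 0.0], [-0.99, 0.141, 0.0], [-0.0, -0.0, -1.0]]
force: [-1.1, -0.4, -1.7]
opening: 0.174
```

play_rows(rows=[{"tx":-0.025,"ty":0,"tz":0,"twist":0},{"tx":-0.01,"ty":0,"tz":0,"twist":0},{"tx":0,"ty":0,"tz":0,"twist":0},{"tx":0,"ty":0,"tz":0.012,"twist":0},{"tx":0,"ty":0,"tz":0.015,"twist":0},{"tx":0,"ty":0,"tz":0.01,"twist":0},{"tx":0,"ty":0,"tz":0,"twist":0},{"tx":0,"ty":0,"tz":0,"twist":0}])

```text
time_s: 37.0
ee_pos: [0.4438, 0.3054, 0.0634]
orientation: [[-0.142, -0.99, 0.0], [-0.99, 0.142, 0.0], [-0.0, -0.0, -1.0]]
force: [-0.8, 0.6, -1.9]
opening: 0.176
```

```bash
python3 - <<'E'
from h import *
st(); go(.4432,.3055,.051,261.9); cam("wrist","w20")
E
```

```text
t 37.0 p [0.4438 0.3054 0.0634] F [-0.8  0.6 -1.9] op 0.176
[[-0.142, -0.99, 0.0], [-0.99, 0.142, 0.0], [-0.0, -0.0, -1.0]]
t37.0 a-98.2 J6 -61 twist -0.1 -> tx 0.0000 ty 0.0006 tz 0.0124
```

View pics/w20.png

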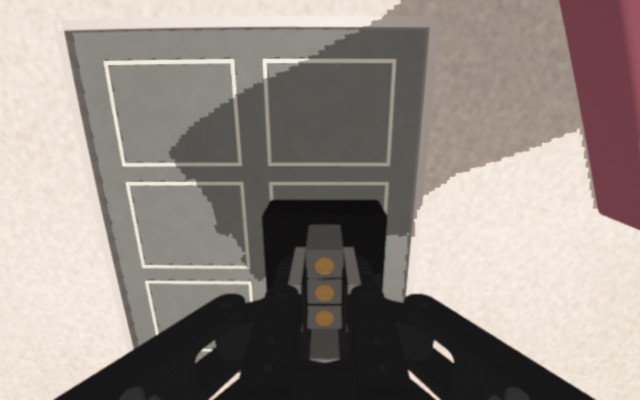

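play_rows(rows=[{"tx":0,"ty":0,"tz":0.006,"twist":0},{"tx":0,"ty":0,"tz":0.004,"twist":0},{"tx":0,"ty":0,"tz":0.0015,"twist":0},{"tx":0,"ty":0,"tz":0.001,"twist":0},{"tx":0,"ty":0,"tz":0,"twist":0},{"tx":0,"ty":0,"tz":0,"twist":0},{"tx":0,"ty":0,"tz":0,"twist":0},{"tx":0,"ty":0,"tz":0,"twist":0}])

```text
time_s: 38.05
ee_pos: [0.4436, 0.3055, 0.0507]
orientation: [[-0.142, -0.99, 0.0], [-0.99, 0.142, 0.0], [-0.0, -0.0, -1.0]]
force: [-0.8, 0.2, -2.3]
opening: 0.173
```

play_rows(rows=[{"tx":0,"ty":0,"tz":0.001,"twist":0},{"tx":0,"ty":0,"tz":0,"twist":0},{"tx":0,"ty":0,"tz":0,"twist":0},{"tx":0,"ty":0,"tz":0,"twist":0},{"tx":0,"ty":0,"tz":0,"twist":0},{"tx":0,"ty":0,"tz":0,"twist":0},{"tx":0,"ty":0,"tz":0,"twist":0},{"tx":0,"ty":0,"tz":0,"twist":0}])

```text
time_s: 39.05
ee_pos: [0.4437, 0.3055, 0.0503]
orientation: [[-0.142, -0.99, 0.0], [-0.99, 0.142, 0.0], [-0.0, -0.0, -1.0]]
force: [-1.9, -1.0, 5.9]
opening: 0.173
```

Contact. Releasing and rising.

play_rows(rows=[{"tx":0,"ty":0,"tz":0,"twist":0},{"tx":0,"ty":0,"tz":0,"twist":0},{"tx":0,"ty":0,"tz":0,"twist":0},{"tx":0,"ty":0,"tz":0,"twist":0},{"tx":0,"ty":0,"tz":-0.015,"twist":0},{"tx":0,"ty":0,"tz":-0.03,"twist":0},{"tx":0,"ty":0,"tz":-0.03,"twist":0},{"tx":0,"ty":0,"tz":-0.03,"twist":0}], fingers=0.045)

```text
time_s: 40.05
ee_pos: [0.4437, 0.3055, 0.1569]
orientation: [[-0.142, -0.99, 0.001], [-0.99, 0.142, 0.0], [-0.001, -0.001, -1.0]]
force: [0.5, 0.5, 0.2]
opening: 0.529
```

```bash
python3 - <<'E'
from dots import *
st(); d=cam("wrist","w21"); crop(cam("scene"),260,150,480,370,2.7,"s21")
for o in dots(d,z=.064): print(*o)
go(.4473,-.0699,.11,264.05)
E
```

```text
t 40.05 p [0.4437 0.3055 0.1569] F [0.5 0.5 0.2] op 0.529
[[-0.142, -0.99, 0.001], [-0.99, 0.142, 0.0], [-0.001, -0.001, -1.0]]
[324.3 195.3] 110 [0.4437 0.2928]
[324.3 211.9] 104 [0.4455 0.3057]
[324.1 227.8] 101 [0.4474 0.3185]
[324.1 277.6] 87 [0.4536 0.3613]
[324.2 291.5] 82 [0.4554 0.3743]
[324.2 304.9] 80 [0.4572 0.3871]
t40.1 a-98.1 J6 -61 twist -2.2 -> tx 0.3739 ty -0.0407 tz 0.0495
```

View pics/s21.png

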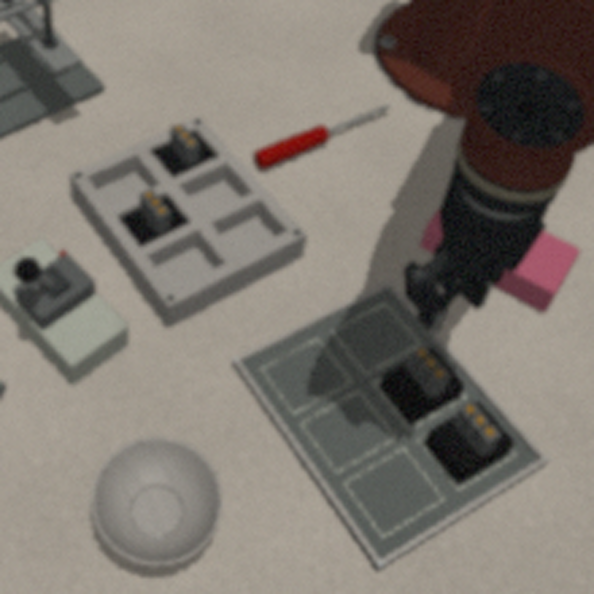

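Castings 2 and 3 are placed well. Next, casting 1.

play_rows(rows=[{"tx":0,"ty":0,"tz":0,"twist":-2.2},{"tx":0.05,"ty":-0.005,"tz":0,"twist":0},{"tx":0.055,"ty":-0.005,"tz":0,"twist":0},{"tx":0.055,"ty":-0.006,"tz":0,"twist":0},{"tx":0.055,"ty":-0.006,"tz":0,"twist":0},{"tx":0.055,"ty":-0.006,"tz":0,"twist":0},{"tx":0.055,"ty":-0.006,"tz":0,"twist":0},{"tx":0.049,"ty":-0.0065,"tz":0,"twist":0}])

```text
time_s: 41.15
ee_pos: [0.4448, -0.0727, 0.1549]
orientation: [[-0.104, -0.995, 0.001], [-0.995, 0.104, -0.0], [0.0, -0.001, -1.0]]
force: [1.8, 0.3, -0.2]
opening: 0.521
```

play_rows(rows=[{"tx":0,"ty":0,"tz":0.015,"twist":0},{"tx":0,"ty":0,"tz":0.02,"twist":0},{"tx":0,"ty":0,"tz":0.01,"twist":0},{"tx":0,"ty":0,"tz":0,"twist":0},{"tx":0,"ty":0,"tz":0,"twist":0},{"tx":0,"ty":0,"tz":0,"twist":0},{"tx":0,"ty":0,"tz":0,"twist":0},{"tx":0,"ty":0,"tz":0,"twist":0}])

```text
time_s: 42.15
ee_pos: [0.4452, -0.0708, 0.1098]
orientation: [[-0.104, -0.995, 0.0], [-0.995, 0.104, -0.0], [-0.0, -0.0, -1.0]]
force: [-0.1, -0.3, -0.4]
opening: 0.529
```

```bash
python3 - <<'E'
from dots import *
st(); d=cam("wrist","w22")
for o in dots(d,z=.07): print(*o)
go(.4471,-.070,.056,264.05)
E
```

```text
t 42.15 p [ 0.4452 -0.0708  0.1098] F [-0.1 -0.3 -0.4] op 0.529
[[-0.104, -0.995, 0.0], [-0.995, 0.104, -0.0], [-0.0, -0.0, -1.0]]
[323.7 221.5] 169 [ 0.446 -0.083]
[323.8 242. ] 159 [ 0.4473 -0.0701]
[532. 245.] 17 [ 0.3226 -0.0548]
[324.1 261.7] 154 [ 0.4485 -0.0572]
[541. 274.] 13 [ 0.3148 -0.034 ]
t42.2 a-95.9 J6 -110 twist 0.0 -> tx -0.0010 ty -0.0018 tz 0.0537
```

play_rows(rows=[{"tx":-0.0007,"ty":-0.0014,"tz":0.015,"twist":0},{"tx":0,"ty":0,"tz":0.02,"twist":0},{"tx":0,"ty":0,"tz":0.0115,"twist":0},{"tx":0,"ty":0,"tz":0.007,"twist":0},{"tx":0,"ty":0,"tz":0,"twist":0},{"tx":0,"ty":0,"tz":0,"twist":0},{"tx":0,"ty":0,"tz":0,"twist":0},{"tx":0,"ty":0,"tz":0,"twist":0}])

```text
time_s: 43.2
ee_pos: [0.4468, -0.0703, 0.0565]
orientation: [[-0.104, -0.995, 0.001], [-0.995, 0.104, -0.0], [0.0, -0.001, -1.0]]
force: [0.1, 0.8, -0.4]
opening: 0.525
```

play_rows(rows=[{"tx":0,"ty":0,"tz":0,"twist":0},{"tx":0,"ty":0,"tz":0,"twist":0},{"tx":0,"ty":0,"tz":0,"twist":0},{"tx":0,"ty":0,"tz":0,"twist":0},{"tx":0,"ty":0,"tz":0,"twist":0},{"tx":0,"ty":0,"tz":0,"twist":0},{"tx":0,"ty":0,"tz":0,"twist":0},{"tx":0,"ty":0,"tz":0,"twist":0}], fingers=0)

```text
time_s: 44.2
ee_pos: [0.4468, -0.0703, 0.0563]
orientation: [[-0.104, -0.995, 0.0], [-0.995, 0.104, -0.0], [0.0, -0.0, -1.0]]
force: [-0.2, -0.6, 5.5]
opening: 0.176
```

play_rows(rows=[{"tx":0,"ty":0,"tz":-0.008,"twist":0},{"tx":0,"ty":0,"tz":-0.012,"twist":0},{"tx":0,"ty":0,"tz":-0.012,"twist":0},{"tx":0,"ty":0,"tz":-0.012,"twist":0},{"tx":0,"ty":0,"tz":0,"twist":0},{"tx":0,"ty":0,"tz":0,"twist":0},{"tx":0,"ty":0,"tz":0,"twist":0},{"tx":0,"ty":0,"tz":0,"twist":0}])

```text
time_s: 45.2
ee_pos: [0.4463, -0.0701, 0.0997]
orientation: [[-0.104, -0.995, -0.001], [-0.995, 0.104, 0.0], [-0.0, 0.001, -1.0]]
force: [0.5, -0.2, -1.3]
opening: 0.176
```

```bash
python3 - <<'E'
from h import *
st(); go(.4330,.236,.1,261.9); cam("wrist","w23")
E
```

```text
t 45.2 p [ 0.4463 -0.0701  0.0997] F [ 0.5 -0.2 -1.3] op 0.176
[[-0.104, -0.995, -0.001], [-0.995, 0.104, 0.0], [-0.0, 0.001, -1.0]]
t45.2 a-95.9 J6 -110 twist 2.2 -> tx -0.3011 ty 0.0563 tz -0.0003
```

View pics/w23.png

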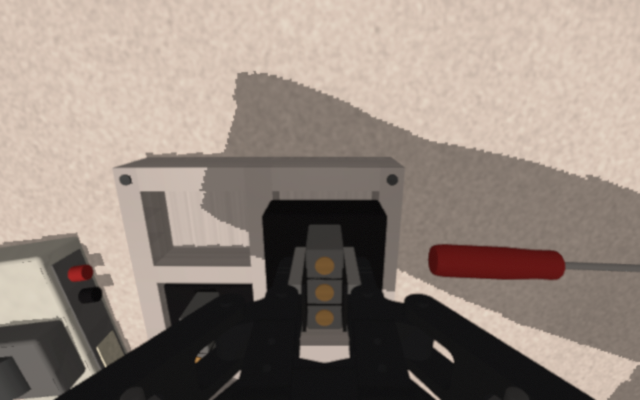

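Held. Moving to place 1.

play_rows(rows=[{"tx":0,"ty":0,"tz":0,"twist":2.2},{"tx":-0.02,"ty":0,"tz":0,"twist":0},{"tx":-0.035,"ty":0.008,"tz":0,"twist":0},{"tx":-0.045,"ty":0.01,"tz":0,"twist":0},{"tx":-0.045,"ty":0.01,"tz":0,"twist":0},{"tx":-0.045,"ty":0.01,"tz":0,"twist":0},{"tx":-0.045,"ty":0.01,"tz":0,"twist":0},{"tx":-0.035,"ty":0.0085,"tz":0,"twist":0}])

```text
time_s: 46.25
ee_pos: [0.4285, 0.2068, 0.1001]
orientation: [[-0.141, -0.99, 0.0], [-0.99, 0.141, 0.0], [-0.0, -0.0, -1.0]]
force: [0.0, -0.4, -1.6]
opening: 0.172
```

play_rows(rows=[{"tx":-0.021,"ty":0,"tz":0,"twist":0},{"tx":-0.01,"ty":0,"tz":0,"twist":0},{"tx":0,"ty":0,"tz":0,"twist":0},{"tx":0,"ty":0,"tz":0.012,"twist":0},{"tx":0,"ty":0,"tz":0.015,"twist":0},{"tx":0,"ty":0,"tz":0.01,"twist":0},{"tx":0,"ty":0,"tz":0,"twist":0},{"tx":0,"ty":0,"tz":0,"twist":0}])

```text
time_s: 47.25
ee_pos: [0.4335, 0.2357, 0.0633]
orientation: [[-0.142, -0.99, 0.0], [-0.99, 0.142, 0.0], [-0.0, -0.0, -1.0]]
force: [0.4, -0.3, -1.0]
opening: 0.175
```

```bash
python3 - <<'E'
from h import *
st(); go(.4330,.236,.0505,261.9); cam("wrist","w24")
E
```

```text
t 47.25 p [0.4335 0.2357 0.0633] F [ 0.4 -0.3 -1. ] op 0.175
[[-0.142, -0.99, 0.0], [-0.99, 0.142, 0.0], [-0.0, -0.0, -1.0]]
t47.2 a-98.2 J6 -69 twist -0.1 -> tx -0.0002 ty 0.0005 tz 0.0128
```

View pics/w24.png

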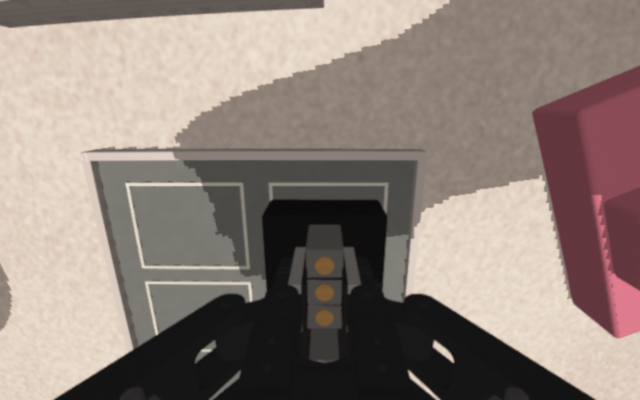

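play_rows(rows=[{"tx":0,"ty":0,"tz":0.006,"twist":0},{"tx":0,"ty":0,"tz":0.004,"twist":0},{"tx":0,"ty":0,"tz":0.002,"twist":0},{"tx":0,"ty":0,"tz":0.0012,"twist":0},{"tx":0,"ty":0,"tz":0,"twist":0},{"tx":0,"ty":0,"tz":0,"twist":0},{"tx":0,"ty":0,"tz":0,"twist":0},{"tx":0,"ty":0,"tz":0,"twist":0}])

```text
time_s: 48.3
ee_pos: [0.4333, 0.2358, 0.0503]
orientation: [[-0.142, -0.99, 0.0], [-0.99, 0.142, 0.0], [-0.0, 0.0, -1.0]]
force: [-3.8, -1.6, 5.2]
opening: 0.174
```

play_rows(rows=[{"tx":0,"ty":0,"tz":0,"twist":0},{"tx":0,"ty":0,"tz":0,"twist":0},{"tx":0,"ty":0,"tz":0,"twist":0},{"tx":0,"ty":0,"tz":0,"twist":0},{"tx":0,"ty":0,"tz":-0.015,"twist":0},{"tx":0,"ty":0,"tz":-0.03,"twist":0},{"tx":0,"ty":0,"tz":-0.03,"twist":0},{"tx":0,"ty":0,"tz":-0.03,"twist":0}], fingers=0.045)

```text
time_s: 49.3
ee_pos: [0.4335, 0.2358, 0.1571]
orientation: [[-0.142, -0.99, 0.001], [-0.99, 0.142, 0.0], [-0.001, -0.001, -1.0]]
force: [0.2, 0.1, -0.8]
opening: 0.53
```

```bash
python3 - <<'E'
from dots import *
st(); d=cam("wrist","w25"); crop(cam("scene"),260,150,480,370,2.7,"s25")
for o in dots(d,z=.064): print(*o)
go(.5372,-.0115,.11,264.05)
E
```

```text
t 49.3 p [0.4335 0.2358 0.1571] F [ 0.2  0.1 -0.8] op 0.53
[[-0.142, -0.99, 0.001], [-0.99, 0.142, 0.0], [-0.001, -0.001, -1.0]]
[324.4 195. ] 107 [0.4333 0.223 ]
[324.4 211.8] 106 [0.4351 0.236 ]
[324.4 227.7] 100 [0.437  0.2488]
[324.  278.6] 88 [0.4435 0.2927]
[323.8 292.5] 84 [0.4455 0.3056]
[323.9 305.6] 82 [0.4473 0.3182]
[323.9 347.5] 70 [0.4535 0.3613]
[323.7 359.3] 72 [0.4554 0.3743]
t49.4 a-98.1 J6 -69 twist -2.2 -> tx 0.2359 ty -0.1271 tz 0.0496
```

View pics/s25.png

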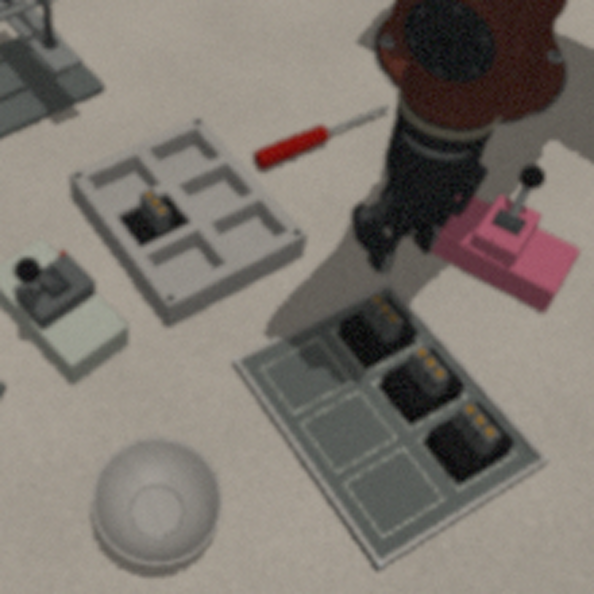

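The near row is filled. Casting 5 is the last.

play_rows(rows=[{"tx":0,"ty":0,"tz":0,"twist":-2.2},{"tx":0.03,"ty":-0.017,"tz":0,"twist":0},{"tx":0.04,"ty":-0.02,"tz":0,"twist":0},{"tx":0.04,"ty":-0.022,"tz":0,"twist":0},{"tx":0.04,"ty":-0.022,"tz":0,"twist":0},{"tx":0.04,"ty":-0.022,"tz":0,"twist":0},{"tx":0.03,"ty":-0.015,"tz":0,"twist":0},{"tx":0.016,"ty":-0.0105,"tz":0,"twist":0}])

```text
time_s: 50.4
ee_pos: [0.5369, -0.0137, 0.1549]
orientation: [[-0.105, -0.994, -0.0], [-0.994, 0.105, 0.0], [-0.0, 0.0, -1.0]]
force: [-0.7, 0.0, -0.0]
opening: 0.528
```

play_rows(rows=[{"tx":0,"ty":0,"tz":0.015,"twist":0},{"tx":0,"ty":0,"tz":0.02,"twist":0},{"tx":0,"ty":0,"tz":0.01,"twist":0},{"tx":0,"ty":0,"tz":0,"twist":0},{"tx":0,"ty":0,"tz":0,"twist":0},{"tx":0,"ty":0,"tz":0,"twist":0},{"tx":0,"ty":0,"tz":0,"twist":0},{"tx":0,"ty":0,"tz":0,"twist":0}])

```text
time_s: 51.4
ee_pos: [0.5368, -0.0123, 0.1101]
orientation: [[-0.104, -0.995, 0.0], [-0.995, 0.104, -0.0], [-0.0, -0.0, -1.0]]
force: [0.2, 0.3, -0.4]
opening: 0.529
```

```bash
python3 - <<'E'
from dots import *
st(); d=cam("wrist","w26")
for o in dots(d,z=.07): print(*o)
go(.5372,-.0115,.056,264.05)
E
```

```text
t 51.4 p [ 0.5368 -0.0123  0.1101] F [ 0.2  0.3 -0.4] op 0.529
[[-0.104, -0.995, 0.0], [-0.995, 0.104, -0.0], [-0.0, -0.0, -1.0]]
[608. 159.] 11 [ 0.3753 -0.0449]
[622. 160.] 9 [ 0.3669 -0.0436]
[631. 194.] 17 [ 0.3577 -0.0226]
[326.9 222.3] 167 [ 0.5358 -0.0237]
[326.9 242.6] 158 [ 0.5371 -0.0109]
[326.7 262.1] 150 [0.5385 0.002 ]
t51.5 a-96.0 J6 -99 twist -0.0 -> tx -0.0009 ty -0.0003 tz 0.0541
```

play_rows(rows=[{"tx":-0.0012,"ty":0,"tz":0.015,"twist":0},{"tx":0,"ty":0,"tz":0.02,"twist":0},{"tx":0,"ty":0,"tz":0.0115,"twist":0},{"tx":0,"ty":0,"tz":0.007,"twist":0},{"tx":0,"ty":0,"tz":0,"twist":0},{"tx":0,"ty":0,"tz":0,"twist":0},{"tx":0,"ty":0,"tz":0,"twist":0},{"tx":0,"ty":0,"tz":0,"twist":0}])

```text
time_s: 52.45
ee_pos: [0.5371, -0.0111, 0.0568]
orientation: [[-0.104, -0.995, 0.001], [-0.995, 0.104, -0.0], [0.0, -0.001, -1.0]]
force: [-1.2, -0.6, 0.6]
opening: 0.526
```

play_rows(rows=[{"tx":0,"ty":0,"tz":0,"twist":0},{"tx":0,"ty":0,"tz":0,"twist":0},{"tx":0,"ty":0,"tz":0,"twist":0},{"tx":0,"ty":0,"tz":0,"twist":0},{"tx":0,"ty":0,"tz":0,"twist":0},{"tx":0,"ty":0,"tz":0,"twist":0},{"tx":0,"ty":0,"tz":0,"twist":0},{"tx":0,"ty":0,"tz":0,"twist":0}], fingers=0)

```text
time_s: 53.45
ee_pos: [0.537, -0.0111, 0.0567]
orientation: [[-0.104, -0.995, 0.001], [-0.995, 0.104, -0.0], [-0.0, -0.001, -1.0]]
force: [-0.6, -0.1, 5.2]
opening: 0.18
```

play_rows(rows=[{"tx":0,"ty":0,"tz":-0.008,"twist":0},{"tx":0,"ty":0,"tz":-0.012,"twist":0},{"tx":0,"ty":0,"tz":-0.012,"twist":0},{"tx":0,"ty":0,"tz":-0.012,"twist":0},{"tx":0,"ty":0,"tz":0,"twist":0},{"tx":0,"ty":0,"tz":0,"twist":0},{"tx":0,"ty":0,"tz":0,"twist":0},{"tx":0,"ty":0,"tz":0,"twist":0}])

```text
time_s: 54.45
ee_pos: [0.5365, -0.011, 0.1]
orientation: [[-0.104, -0.995, -0.001], [-0.995, 0.104, 0.0], [-0.0, 0.001, -1.0]]
force: [0.3, 0.4, -1.9]
opening: 0.176
```

```bash
python3 - <<'E'
from h import *
st(); go(.5224,.2234,.1,261.9); cam("wrist","w27")
E
```

```text
t 54.45 p [ 0.5365 -0.011   0.1   ] F [ 0.3  0.4 -1.9] op 0.176
[[-0.104, -0.995, -0.001], [-0.995, 0.104, 0.0], [-0.0, 0.001, -1.0]]
t54.5 a-95.9 J6 -99 twist 2.2 -> tx -0.2301 ty 0.0470 tz -0.0000
```

View pics/w27.png

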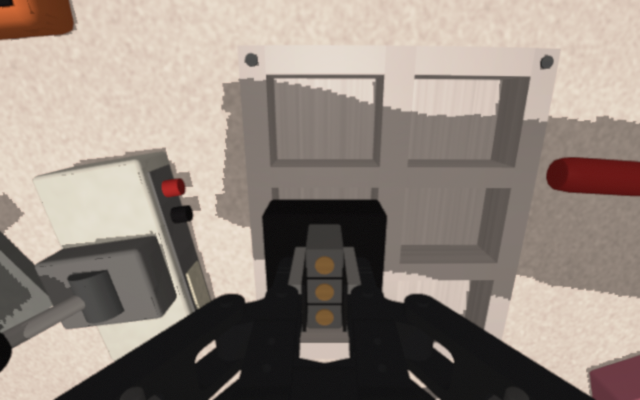

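play_rows(rows=[{"tx":0,"ty":0,"tz":0,"twist":2.2},{"tx":-0.02,"ty":0,"tz":0,"twist":0},{"tx":-0.035,"ty":0.008,"tz":0,"twist":0},{"tx":-0.04,"ty":0.01,"tz":0,"twist":0},{"tx":-0.04,"ty":0.01,"tz":0,"twist":0},{"tx":-0.04,"ty":0.01,"tz":0,"twist":0},{"tx":-0.035,"ty":0.009,"tz":0,"twist":0},{"tx":-0.02,"ty":0,"tz":0,"twist":0}])

```text
time_s: 55.5
ee_pos: [0.5224, 0.2249, 0.1003]
orientation: [[-0.14, -0.99, -0.0], [-0.99, 0.14, 0.0], [-0.0, 0.0, -1.0]]
force: [0.0, -0.8, -1.8]
opening: 0.173
```

play_rows(rows=[{"tx":0,"ty":0,"tz":0,"twist":0},{"tx":0,"ty":0,"tz":0,"twist":0},{"tx":0,"ty":0,"tz":0,"twist":0},{"tx":0,"ty":0,"tz":0.012,"twist":0},{"tx":0,"ty":0,"tz":0.015,"twist":0},{"tx":0,"ty":0,"tz":0.01,"twist":0},{"tx":0,"ty":0,"tz":0,"twist":0},{"tx":0,"ty":0,"tz":0,"twist":0}])

```text
time_s: 56.5
ee_pos: [0.523, 0.2233, 0.0637]
orientation: [[-0.142, -0.99, 0.0], [-0.99, 0.142, 0.0], [-0.0, -0.0, -1.0]]
force: [-0.2, 0.5, -2.6]
opening: 0.178
```

```bash
python3 - <<'E'
from h import *
st(); go(.5224,.2234,.0505,261.9); cam("wrist","w28"); crop(cam("scene"),260,150,480,370,2.7,"s28")
E
```

```text
t 56.5 p [0.523  0.2233 0.0637] F [-0.2  0.5 -2.6] op 0.178
[[-0.142, -0.99, 0.0], [-0.99, 0.142, 0.0], [-0.0, -0.0, -1.0]]
t56.5 a-98.1 J6 -72 twist -0.0 -> tx 0.0000 ty 0.0006 tz 0.0132
```

View pics/w28.png

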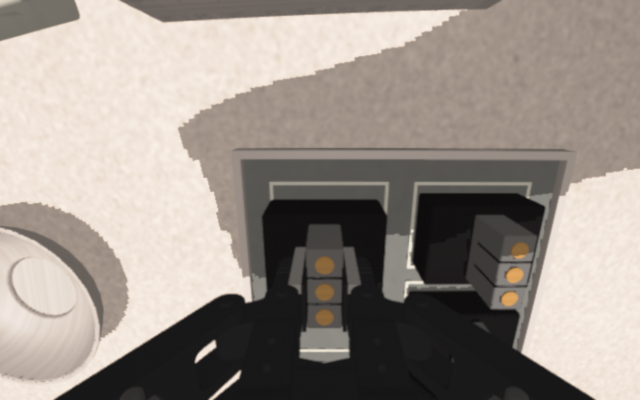

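View pics/s28.png

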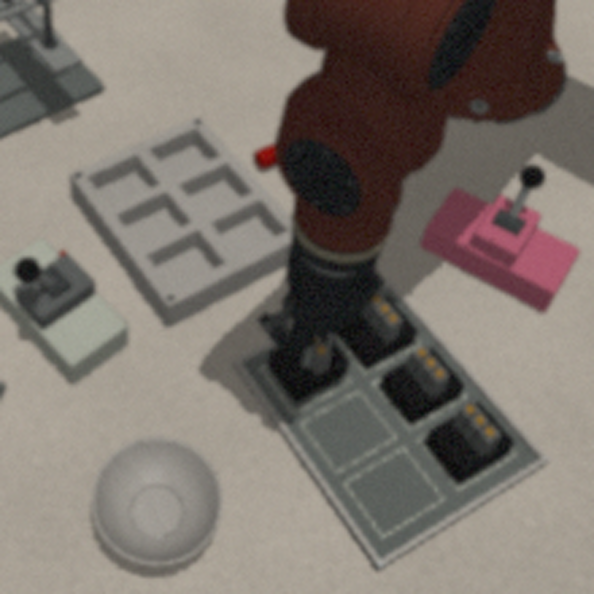

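play_rows(rows=[{"tx":0,"ty":0,"tz":0.006,"twist":0},{"tx":0,"ty":0,"tz":0.004,"twist":0},{"tx":0,"ty":0,"tz":0.002,"twist":0},{"tx":0,"ty":0,"tz":0.0016,"twist":0},{"tx":0,"ty":0,"tz":0,"twist":0},{"tx":0,"ty":0,"tz":0,"twist":0},{"tx":0,"ty":0,"tz":0,"twist":0},{"tx":0,"ty":0,"tz":0,"twist":0}])

```text
time_s: 57.6
ee_pos: [0.5227, 0.2233, 0.0506]
orientation: [[-0.142, -0.99, -0.0], [-0.99, 0.142, -0.0], [0.0, 0.0, -1.0]]
force: [-5.3, -1.5, 5.3]
opening: 0.175
```

play_rows(rows=[{"tx":0,"ty":0,"tz":0,"twist":0},{"tx":0,"ty":0,"tz":0,"twist":0},{"tx":0,"ty":0,"tz":0,"twist":0},{"tx":0,"ty":0,"tz":0,"twist":0},{"tx":0,"ty":0,"tz":-0.015,"twist":0},{"tx":0,"ty":0,"tz":-0.04,"twist":0},{"tx":0,"ty":0,"tz":-0.05,"twist":0},{"tx":0,"ty":0,"tz":-0.05,"twist":0}], fingers=0.045)

```text
time_s: 58.6
ee_pos: [0.5227, 0.2233, 0.2076]
orientation: [[-0.142, -0.99, 0.001], [-0.99, 0.142, 0.0], [-0.0, -0.001, -1.0]]
force: [0.1, -0.7, -0.3]
opening: 0.523
```

play_rows(rows=[{"tx":-0.05,"ty":0.01,"tz":-0.03,"twist":0},{"tx":-0.05,"ty":0.01,"tz":-0.03,"twist":0},{"tx":-0.05,"ty":0.01,"tz":-0.02,"twist":0},{"tx":-0.04,"ty":0,"tz":0,"twist":0},{"tx":0,"ty":0,"tz":0,"twist":0},{"tx":0,"ty":0,"tz":0,"twist":0},{"tx":0,"ty":0,"tz":0,"twist":0},{"tx":0,"ty":0,"tz":0,"twist":0}])

```text
time_s: 59.6
ee_pos: [0.5202, 0.4148, 0.2854]
orientation: [[-0.143, -0.99, 0.0], [-0.99, 0.143, 0.0], [-0.0, -0.0, -1.0]]
force: [0.2, -0.0, 0.5]
opening: 0.526
```

```bash
python3 - <<'E'
from dots import *
st(); d=cam("wrist","w30"); cam("scene","s30"); cam("top","t30")
for o in dots(d,z=.064,roi=(250,0,450,400)): print(*o)
c=np.array([.4878,.299]);a=np.radians(-8.1);R=np.array([[np.cos(a),-np.sin(a)],[np.sin(a),np.cos(a)]])
for p in((-45,-70),(-45,0),(-45,70),(45,-70)): print((c+R@np.array(p)/1000).round(4))
E
```

```text
t 59.6 p [0.5202 0.4148 0.2854] F [ 0.2 -0.   0.5] op 0.526
[[-0.143, -0.99, 0.0], [-0.99, 0.143, 0.0], [-0.0, -0.0, -1.0]]
[294.2   2.4] 50 [0.5266 0.2379]
[385.2   2.2] 50 [0.4374 0.2505]
[382.5  49.5] 66 [0.444  0.2931]
[382.1  63.1] 65 [0.4457 0.306 ]
[381.4  76.3] 61 [0.4476 0.3188]
[379.5 118.9] 59 [0.4536 0.3617]
[378.7 131. ] 56 [0.4557 0.3745]
[378.4 142.7] 54 [0.4571 0.3872]
[0.4334 0.236 ]
[0.4432 0.3053]
[0.4531 0.3746]
[0.5225 0.2234]
```

View pics/w30.png

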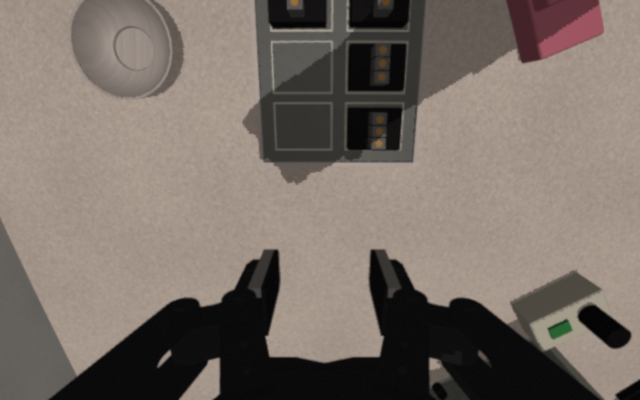

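View pics/s30.png

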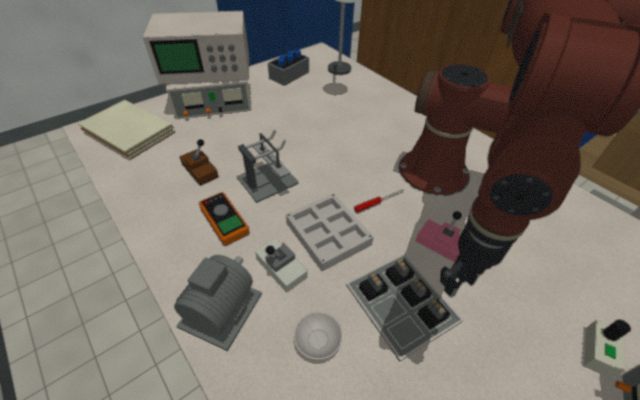

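View pics/t30.png

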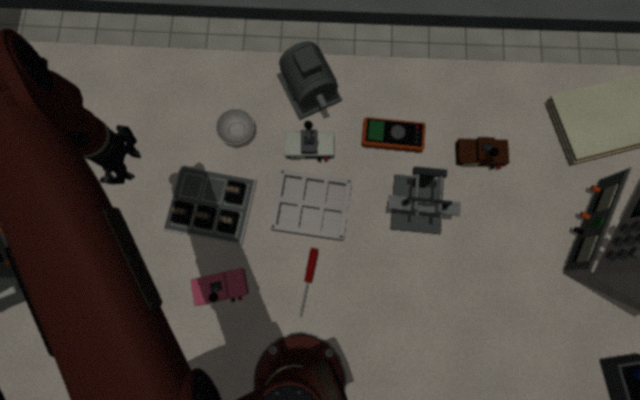

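```bash
python3 - <<'E'
from h import *
st(); crop(cam("scene"),200,110,470,360,2.3,"s31")
E
```

```text
t 59.75 p [0.5202 0.4151 0.2851] F [-0.5  0.4  0.6] op 0.528
[[-0.142, -0.99, 0.0], [-0.99, 0.142, 0.0], [-0.0, -0.0, -1.0]]
```

View pics/s31.png

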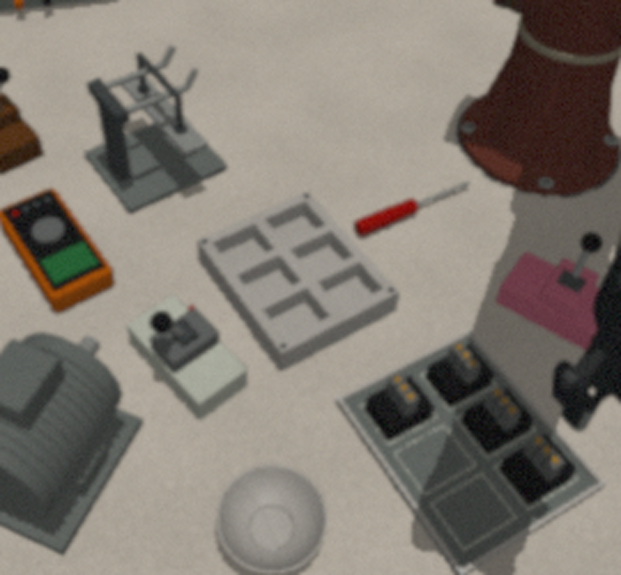

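The mould is empty, four castings sit upright in their outlines (three in the near row), the bar is hanging and the lever is off. Handing in.

```bash
python3 - <<'E'
from cell import sign_off
print(sign_off())
E
```

```text
the job is handed in; nothing more can be done
None
```

The job is done and handed in at about 60 s; the hand-in gives no verdict.

- **Switch:** I pushed the supply's lever away from the robot until it met its stop, at about 24 N. It was still leaning away in the last pictures. I judged its angle by eye and by the stop, not in radians.
- **Bar:** It hangs by its handle across both hooks. The grip was open and the force near zero when I let go. I checked its final position in the pictures only and did not re-measure it.
- **Castings:** Four were in the mould. Three fill the near row and one is in the far row at place 4, and the mould is empty.
    - **Near row:** In my last measurements these three were within about 3 mm of their outline centres and looked square.
    - **Place 4:** For the casting here I could see only one terminal dot in the final view. It agreed with a good position to about 3 mm.
- **Bystanders:** The multimeter and the dish look where they were at the start. I compared this by eye.

**Disagreement:** Early on, the overhead camera put the mould and tray about 6–9 mm away from where the wrist camera did. I used the wrist camera's values, and every grasp and placing agreed with them.

I saw no grip slackening and no knocked casting.

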